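# Lock a carved table top with its quarter-turn stud

## Task

Fasten the carved octagonal table top to its underframe with the quarter-turn stud that lies in the sloping wooden rest. First stand the stud upright, foot down, in the bush in the middle of the table top and let go of it; then take it again by its wing, turn it until its foot bar finds the hidden slot, press it fully in against the spring and give it a quarter turn so that it locks, and let go. Leave the hammer, the clay pot and the chisel where they are.

Things in the scene. Friction and masses are not known exactly. Their poses are not given: they have to be found in the camera images.
- stud: Loose steel stud, 96 mm long, 0.12 kg. Origin: centre of the foot's end face; z runs from foot to head, y along foot bar and wing (parallel). From the foot up: foot bar 32 (y) x 8 mm (x), z 0 to 6; neck 10 mm diameter to z 18; round collar 32 mm to z 26; shaft 14 mm diameter to z 72; flat wing 38 (y) x 10 mm (x) to z 96. At the start it lies in the rest, axis 30 degrees above level, head high, y level.
- wing (a point): Centre of the stud's flat wing (the finger grip, 10 mm thick along x), 84 mm from the foot end, axes as the stud.
- shaft (a point): Point on the stud's axis 50 mm from the foot end, axes as the stud. In the rest the 14 mm shaft is free all round from 16 mm below this point to 14 mm above it (along the stud), and is lifted out upwards.
- rest: Fixed brown wooden rest, base 120 x 60 x 10 mm, 73 mm high at its high end, holding the stud on a 30 degree slope. Origin: centre of the base's underside, on the bench; its level x axis points from the stud's foot end to its head end. The stud's point shaft starts 54 mm above the origin.
- top: Fixed carved octagonal light wood table top, 240 mm across flats, on its underframe; upper face 58 mm above the bench. Origin: under its middle, at bench height; z up, x and y square to its flats.
- bush (a point): Centre of the mouth of the bush, level with the top's upper face; axes as top. Bore 35 mm across with a flat steel rim, 28 mm deep down to a slotted steel plate. A stud standing across the slot rests on that plate, foot 28 mm below this point, kept upright by its collar (1.5 mm play all round).
- plate (a point): Middle of the slotted plate's upper face, 28 mm below the bush's mouth; axes as top, NOT as the slot. The slot, 36 x 14 mm, centred here, lies at an unmeasured angle within 35 degrees either way of the top's y axis: look down the bore or feel for it. When the foot bar lines up (within about 6 degrees) a stud not gripped sinks 8 mm by its own weight onto a spring plate.
- seat (a point): Where the foot's end must finally be, 40 mm below the bush's mouth. From 36 mm down, where it sinks by itself, press the stud (3 N rising to 9 N) until the collar meets the plate, foot 46 mm down; only deeper than 44 mm can the bar turn. After 90 (give or take 6) degrees either way and release the spring lifts it into a notch, locked at 40 mm. Turned wrongly it stays at 43 to 44 mm or returns to 36 mm.
- hammer: Loose hammer lying on the bench, a bystander. Origin: centre of its underside.
- pot: Small loose clay pot, 70 mm wide and 70 mm high, a bystander. Origin: centre of its underside.
- chisel: Loose carving tool with a handle, lying on the bench, a bystander. Origin: centre of its underside.

How it is judged:
By the outcome, as a careful person would: the job done as asked, in the order asked, and still so for the second after the job is handed in, with the robot touching nothing.
It also fails if it takes over 72 s, if anything falls off the work surface, if the arm or the gripper's body presses on something with over 40 N, if the wrist force passes 120 N, or if a joint passes its speed limit or range.

## Robot

A 6-joint arm with a two-finger parallel gripper is mounted at the origin on the work surface. World frame = base frame: x ahead of the robot, y to its left, z up, the work surface at z = 0. Lengths are in m, angles in rad, forces in N, time in s.
With the tool pointing down it reaches from about 0.35 to 0.975 m from the base axis. Payload 7.1 kg.
Tool frame: the origin (TCP) lies at the very end of the fingers, on their centre line; the grasp point (between the pads) lies 19 mm behind it (bot.tcp_to_grasp is the distance from the TCP to the grasp point, in m); x points along the fingers, y is the direction in which the jaws open and shut, and the axes are right-handed (so a half turn about x gives the same grasp; the last joint's range is limited). The gripper opens to 88 mm and grips with 3 to 60 N. Pads are 20 mm wide; open, the fingers measure 115 mm over their backs; the gripper's body (75 mm by 178 mm) begins 61 mm behind the grasp point.
Start: joints at [1.217, 0.423, 1.63, -0, 1.089, -0.019], TCP at [0.205, 0.59, 0.223] pointing down, gripper open.
Joint ranges: [-3, 3], [-0.9, 2.11], [0.09, 2.58], [-1.31, 4.45], [0.11, 2.69], [-2.54, 2.54]. Speed limits (rad/s): [2.39, 2.39, 3.01, 3.14, 3.14, 3.14].

## Interface

Orientations are given as a unit quaternion [w, x, y, z].
In Python, from workcell import get_obs, vision, job, bot gives the robot as it stands.
- The arm moves only by the tool drive_tool, never from a script. Its argument "commands" is a list of rows, each an object of numbers: "x", "y", "z": the shift along the world's x, y, z as a fraction of full scale; "turn": the turn about the world's z as a fraction of full scale. In form: [{"x": .., "y": .., "z": .., "turn": ..}, ...]. A call has exactly 10 rows; each row is the pose to reach, as a shift and turn from the pose measured when the call began; what a row does not reach only later rows make up. Full scale, the value 1, is 200 mm for a shift and 45 degrees for a turn. A row lasts 1/8 s, in which the tool goes at most 62.5 mm and 10.7 degrees, less where a joint would pass 70% of its speed; a pose out of reach is approached as far as the arm can. A call with a number of a shift or a turn outside -1 to 1 is refused whole. A call with a gripper value outside its range is refused whole. "hand" is the gripper's target within -1 to 1 (shut at 1, half-way at 0, fully open at -1), set as the call begins (left out, the last holds). The fingers move at their own pace and stop on an object; "newtons" is the grip in N (left out, the last holds). Time passes only in rows, so rows that repeat a pose let the fingers close, or fill a call up. It gives the time, the measured TCP pose, the force and the opening at its end, in the units of the state.
- get_obs(): the state, without advancing time (a new reading comes with each control period).
- vision.read_camera(name): name is "scene" or "top" or "wrist"; returns the picture (400x640x3 uint8, blue, green, red); there is no depth.
- vision.camera_model(name): a dict with "K" (3x3 intrinsics, pixels), "camera_from_world" (4x4, takes a point from world to camera coordinates); the wrist camera has in their place "hand_eye" (4x4, takes a point from camera to tool coordinates, whose origin is the TCP and whose axes are the tool frame's). Camera axes: x right, y down, z forward; pixel columns grow to the right and rows downward; lengths in m; the calibration is good to about 2 mm. The wrist camera is an equidistant fisheye: a pixel r from the principal point sees the ray r / f radians off the axis. A picture is of the moment at which its call begins: read the wrist's pose just before it. camera_model takes no time and is no camera call.
- job.job_done(): hands the job in, once; it reports no verdict.
The state is a dict: "time": time; "q": joint angles; "qvel": joint speeds; "joint_efforts": joint torques, N m; "ee_pos": TCP position; "eef_rot": TCP orientation; "ft_force": force on the tool from outside, world axes, zero at the start; "torque": the same for the moment, N m; "width": finger opening in m.
Only numpy, scipy, OpenCV 4.12 (cv2) and the standard library are available. Lean on these libraries where they do the work, as an engineer would, in place of code of your own. Each camera call takes 0.05 s, during which the arm holds its last target.

## Working session

There is one attempt and no reset: what is moved stays moved. The work goes in short steps, Python scripts to look and compute and a tool call to move; the robot and the scene stay as the last step left them, time stands still between calls to the robot, and variables do not carry over. Pictures are saved under pics/ and viewed, and the job is handed in when it is done.

Besides the shell and the picture viewer there is one more tool, called after "Emit:" as name(argument=value, ...), one argument or row to a line, values as JSON. drive_tool: Moves the arm, as the interface text tells. Shift numbers are shares of 200 mm and turn numbers shares of 45 degrees, none past 1 either way. Its arguments: {"type":"object","properties":{"commands":{"type":"array","items":{"type":"object","properties":{"x":{"type":"number","minimum":-1,"maximum":1},"y":{"type":"number","minimum":-1,"maximum":1},"z":{"type":"number","minimum":-1,"maximum":1},"turn":{"type":"number","minimum":-1,"maximum":1}}}},"hand":{"type":"number"},"newtons":{"type":"number"}},"required":["commands"]}

```bash
mkdir -p pics; ls; python3 - <<'E'
from workcell import get_obs, vision, job, bot
import cv2
o=get_obs()
print(o)
for n in ["scene","top","wrist"]:
    cv2.imwrite(f"pics/{n}0.png",vision.read_camera(n)); print(n,vision.camera_model(n))
E
```

```text
pics
{'time': 0.0, 'q': array([ 1.21701377e+00,  4.23840231e-01,  1.63065617e+00, -3.09167613e-05,
        1.08860172e+00, -1.89818336e-02]), 'qvel': array([ 0.00025188, -0.00101285,  0.00049511, -0.00083399, -0.00011602,
        0.00090365]), 'joint_efforts': array([-1.10322026e-04, -5.44621825e+01, -2.73658723e+01,  6.45474158e-02,
        2.28841428e-02, -1.20419559e-04]), 'ee_pos': array([0.20514905, 0.58980029, 0.22191537]), 'eef_rot': array([ 0.69713384,  0.11728798,  0.69731208, -0.11833766]), 'ft_force': array([ 0.74400908, -0.36725084,  0.40963822]), 'torque': array([-0.01421851, -0.03355408,  0.04218563]), 'width': 0.08785048835901772}
scene {'K': array([[481.75635976,   0.        , 323.08205417],
       [  0.        , 481.75635976, 195.91986996],
       [  0.        ,   0.        ,   1.        ]]), 'camera_from_world': array([[-0.37037478,  0.92879541, -0.01271214,  0.23074491],
       [ 0.67575273,  0.26002893, -0.68974141, -0.35965104],
       [-0.63732313, -0.26405309, -0.72394419,  1.98825506],
       [ 0.        ,  0.        ,  0.        ,  1.        ]])}
top {'K': ar
[... 240 characters left out ...]
  [-0.99388144, -0.00283979, -0.11041564,  0.61768214],
       [ 0.1103081 ,  0.02551969, -0.99356976,  1.3007581 ],
       [ 0.        ,  0.        ,  0.        ,  1.        ]])}
wrist {'K': array([[309.70691629,   0.        , 319.08003405],
       [  0.        , 309.70691629, 206.69318422],
       [  0.        ,   0.        ,   1.        ]]), 'hand_eye': array([[-3.20146030e-04, -2.78150512e-01,  9.60537449e-01,
        -1.61526000e-01],
       [ 9.99999722e-01,  5.57795259e-04,  4.94823995e-04,
        -3.26115026e-05],
       [-6.73418783e-04,  9.60537340e-01,  2.78150256e-01,
        -7.64311433e-02],
       [ 0.00000000e+00,  0.00000000e+00,  0.00000000e+00,
         1.00000000e+00]])}
```

View pics/scene0.png

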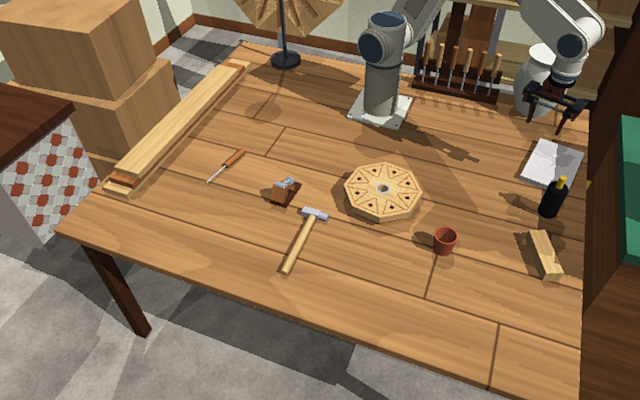

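View pics/top0.png

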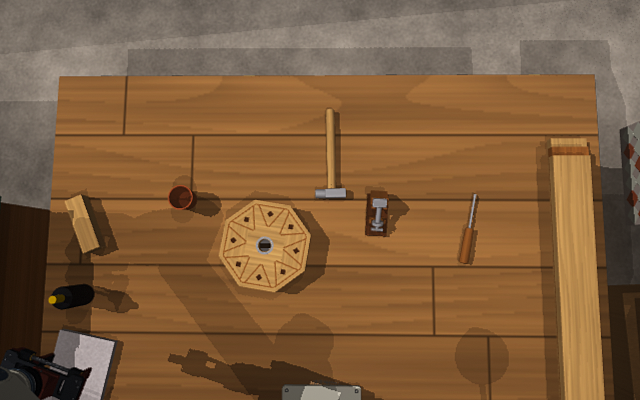

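View pics/wrist0.png

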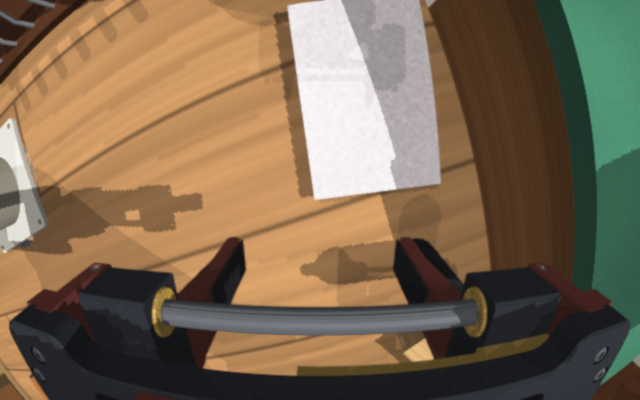

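```bash
python3 - <<'E'
import cv2
t=cv2.imread("pics/top0.png"); s=cv2.imread("pics/scene0.png")
a=cv2.resize(t[180:250,350:410],None,fx=8,fy=8,interpolation=cv2.INTER_CUBIC)
cv2.imwrite("pics/t_stud.png",a)
cv2.imwrite("pics/t_table.png",cv2.resize(t[190:300,210:320],None,fx=5,fy=5,interpolation=cv2.INTER_CUBIC))
cv2.imwrite("pics/s_stud.png",cv2.resize(s[165:215,260:310],None,fx=10,fy=10,interpolation=cv2.INTER_CUBIC))
E
```

```text
(no output)
```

View pics/t_stud.png

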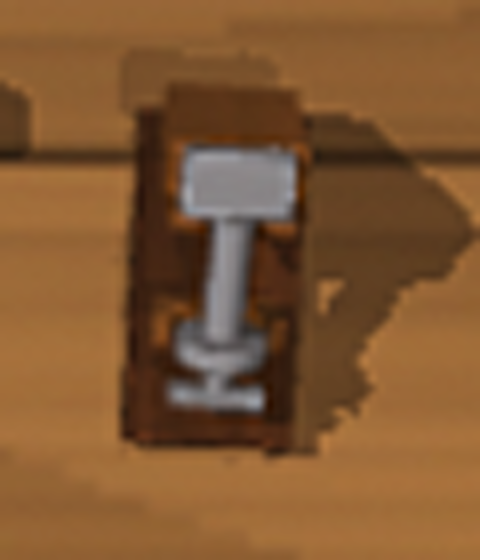

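View pics/t_table.png

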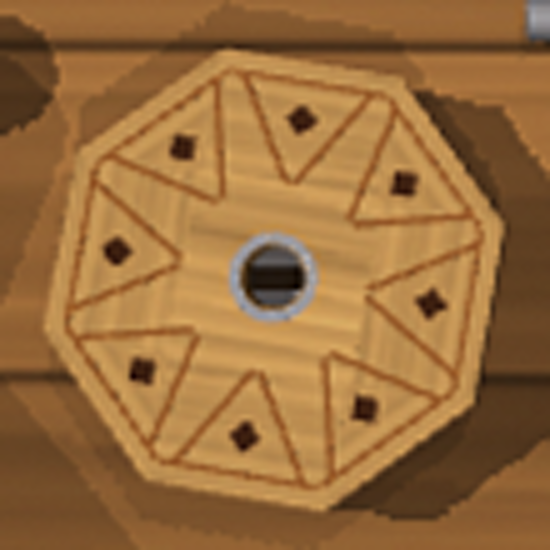

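View pics/s_stud.png

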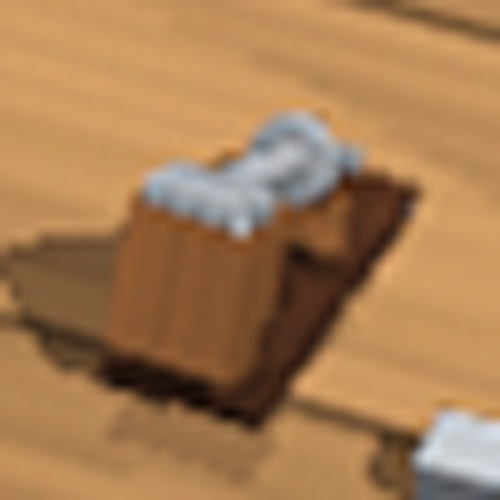

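```bash
cat > h.py <<'E'
import numpy as np, cv2
from workcell import get_obs, vision, job, bot
from scipy.spatial.transform import Rotation as R
def ray(name,u,v):
    m=vision.camera_model(name);K=m["K"]
    T=np.linalg.inv(m["camera_from_world"])
    d=T[:3,:3]@np.linalg.inv(K)@[u,v,1]; return T[:3,3],d
def onz(name,u,v,z):
    c,d=ray(name,u,v); return c+d*(z-c[2])/d[2]
def tri(p1,p2):
    (c1,d1),(c2,d2)=ray("top",*p1),ray("scene",*p2)
    A=np.stack([d1,-d2],1);s=np.linalg.lstsq(A,c2-c1,rcond=None)[0]
    a,b=c1+s[0]*d1,c2+s[1]*d2
    return (a+b)/2,np.linalg.norm(a-b)
def wrist_ray(u,v,o):
    m=vision.camera_model("wrist");K=m["K"];H=np.array(m["hand_eye"])
    x,y=(u-K[0,2])/K[0,0],(v-K[1,2])/K[1,1];r=np.hypot(x,y)
    d=np.array([x/r*np.sin(r),y/r*np.sin(r),np.cos(r)]) if r>1e-9 else np.array([0,0,1.])
    q=o["eef_rot"];W=R.from_quat([q[1],q[2],q[3],q[0]]).as_matrix()
    return W@H[:3,3]+o["ee_pos"], W@H[:3,:3]@d
def wonz(u,v,z,o):
    c,d=wrist_ray(u,v,o); return c+d*(z-c[2])/d[2]
def jaw(o):
    q=o["eef_rot"];W=R.from_quat([q[1],q[2],q[3],q[0]]).as_matrix(); return W
E
python3 - <<'E'
from h import *
f=lambda x,y,s,ox,oy:((x+.5)/s-.5+ox,(y+.5)/s-.5+oy)
c=lambda x,y:f(x,y,8,350,180)
for n,p,z in [("wing",(239,183),.074),("shaftHi",(233,222),.069),("shaftLo",(222,325),.047),("collarC",(219,345),.043),("foot",(217,396),.032),("baseBL",(122,440),.0),("baseBR",(298,450),0)]:
    print(n,onz("top",*c(*p),z).round(4))
t=lambda x,y:f(x,y,5,210,190)
print("bush",onz("top",*t(273,278),.058).round(4))
V=[(229,50),(403,80),(503,226),(475,405),(322,511),(150,480),(45,322),(80,150)]
P=np.array([onz("top",*t(*p),.058) for p in V])
print(P.round(4).tolist(),P.mean(0).round(4))
C=P.mean(0)
for i in range(8):
    e=P[(i+1)%8]-P[i]; n=np.array([-e[1],e[0]]); print(np.degrees(np.arctan2(e[1],e[0])).round(1),np.linalg.norm(e).round(4), abs(np.cross(e[:2],C[:2]-P[i][:2]))/np.linalg.norm(e))
S=lambda x,y:f(x,y,10,260,165)
print(tri(c(239,183),S(208,193)),"wing")
o=get_obs();print(jaw(o).round(3))
# bush in both views: scene
s=cv2.imread("pics/scene0.png");cv2.imwrite("pics/s_table.png",cv2.resize(s[150:230,335:435],None,fx=7,fy=7,interpolation=cv2.INTER_CUBIC))
E
```

```text
wing [ 0.6063 -0.1572  0.074 ]
shaftHi [ 0.5935 -0.1555  0.069 ]
shaftLo [ 0.5597 -0.1537  0.047 ]
collarC [ 0.553 -0.153  0.043]
foot [ 0.5358 -0.1533  0.032 ]
baseBL [ 0.5215 -0.1224  0.    ]
baseBR [ 0.5183 -0.1852  0.    ]
bush [0.4889 0.1581 0.058 ]
[[0.6149, 0.1849, 0.058], [0.5985, 0.0878, 0.058], [0.518, 0.0317, 0.058], [0.4205, 0.0463, 0.058], [0.3629, 0.1291, 0.058], [0.3788, 0.2234, 0.058], [0.4641, 0.2834, 0.058], [0.5589, 0.2667, 0.058]] [0.4896 0.1567 0.058 ]
-99.6 0.0985 0.11887921645882633
-145.1 0.0981 0.11876458978615938
171.5 0.0986 0.11936499574362142
124.8 0.1008 0.1197501085594298
80.4 0.0957 0.12032377810660028
35.2 0.1043 0.11833443410246344
-10.0 0.0963 0.12041122115932897
-55.6 0.0991 0.11937915108010683
(array([ 0.60664724, -0.15749157,  0.07134686]), np.float64(9.173744213585028e-05)) wing
[[-0.     0.329  0.944]
 [-0.001  0.944 -0.329]
 [-1.    -0.001 -0.   ]]<stdin>:13: DeprecationWarning: Arrays of 2-dimensional vectors are deprecated. Use arrays of 3-dimensional vectors instead. (deprecated in NumPy 2.0)
```

View pics/s_table.png

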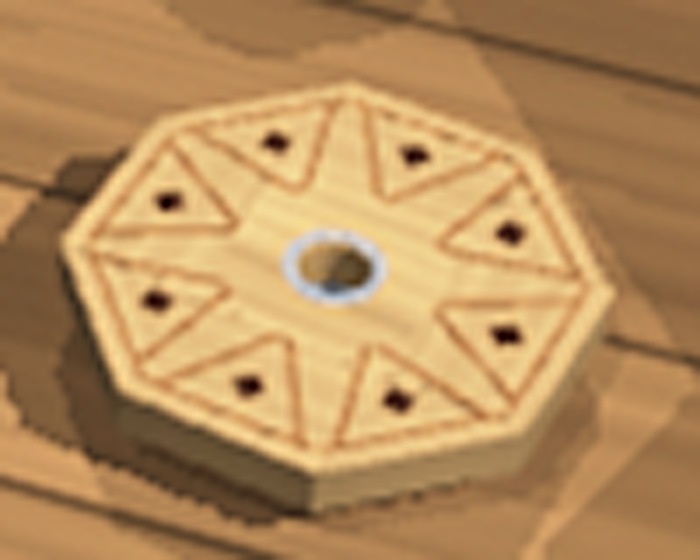

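Emit:
drive_tool(
  commands=[
    {"x": 0.1,"y": -0.2,"turn": 0.07},
    {"x": 0.2,"y": -0.4,"turn": 0.14},
    {"x": 0.3,"y": -0.6,"turn": 0.21},
    {"x": 0.4,"y": -0.8,"turn": 0.28},
    {"x": 0.5,"y": -1,"turn": 0.36},
    {"x": 0.5,"y": -1,"turn": 0.36},
    {"x": 0.5,"y": -1,"turn": 0.36},
    {"x": 0.5,"y": -1,"turn": 0.36},
    {"x": 0.5,"y": -1,"turn": 0.36},
    {"x": 0.5,"y": -1,"turn": 0.36},
  ],
)

```text
invalid input
```

Emit:
drive_tool(
  commands=[
    {"x": 0.1,"y": -0.2},
    {"x": 0.2,"y": -0.4},
    {"x": 0.3,"y": -0.6},
    {"x": 0.4,"y": -0.8},
    {"x": 0.5,"y": -1},
    {"x": 0.5,"y": -1},
    {"x": 0.5,"y": -1},
    {"x": 0.5,"y": -1},
    {"x": 0.5,"y": -1},
    {"x": 0.5,"y": -1},
  ],
)

```text
invalid input
```

Emit:
drive_tool(
  commands=[
    {"x": 0.1,"y": -0.2},
    {"x": 0.2,"y": -0.4},
    {"x": 0.3,"y": -0.6},
    {"x": 0.4,"y": -0.8},
    {"x": 0.5,"y": -1},
    {"x": 0.5,"y": -1},
    {"x": 0.5,"y": -1},
    {"x": 0.5,"y": -1},
    {"x": 0.5,"y": -1},
    {"x": 0.5,"y": -1},
  ],
)

```text
invalid input
```

Emit:
drive_tool(
  commands=[
    {"x": 0.1,"y": -0.2,"z": 0,"turn": 0.07},
    {"x": 0.2,"y": -0.4,"z": 0,"turn": 0.14},
    {"x": 0.3,"y": -0.6,"z": 0,"turn": 0.21},
    {"x": 0.4,"y": -0.8,"z": 0,"turn": 0.28},
    {"x": 0.5,"y": -1,"z": 0,"turn": 0.36},
    {"x": 0.5,"y": -1,"z": 0,"turn": 0.36},
    {"x": 0.5,"y": -1,"z": 0,"turn": 0.36},
    {"x": 0.5,"y": -1,"z": 0,"turn": 0.36},
    {"x": 0.5,"y": -1,"z": 0,"turn": 0.36},
    {"x": 0.5,"y": -1,"z": 0,"turn": 0.36},
  ],
  hand=-1,
  newtons=10,
)

```text
time: 1.4
ee_pos: [0.3049, 0.3903, 0.222]
eef_rot: [0.707, 0.018, 0.707, -0.019]
ft_force: [0.3, 0.3, -0.9]
width: 0.0878
```

Emit:
drive_tool(
  commands=[
    {"x": 0.1,"y": -0.2,"z": 0,"turn": 0},
    {"x": 0.2,"y": -0.4,"z": 0,"turn": 0},
    {"x": 0.3,"y": -0.6,"z": 0,"turn": 0},
    {"x": 0.4,"y": -0.8,"z": 0,"turn": 0},
    {"x": 0.5,"y": -1,"z": 0,"turn": 0},
    {"x": 0.5,"y": -1,"z": 0,"turn": 0},
    {"x": 0.5,"y": -1,"z": 0,"turn": 0},
    {"x": 0.5,"y": -1,"z": 0,"turn": 0},
    {"x": 0.5,"y": -1,"z": 0,"turn": 0},
    {"x": 0.5,"y": -1,"z": 0,"turn": 0},
  ],
)

```text
time: 2.65
ee_pos: [0.4046, 0.1909, 0.2219]
eef_rot: [0.707, 0.017, 0.707, -0.018]
ft_force: [0.1, 0.1, -0.2]
width: 0.0873
```

Emit:
drive_tool(
  commands=[
    {"x": 0.1,"y": -0.2,"z": 0,"turn": 0},
    {"x": 0.2,"y": -0.4,"z": 0,"turn": 0},
    {"x": 0.3,"y": -0.6,"z": 0,"turn": 0},
    {"x": 0.4,"y": -0.8,"z": 0,"turn": 0},
    {"x": 0.5,"y": -1,"z": 0,"turn": 0},
    {"x": 0.5,"y": -1,"z": 0,"turn": 0},
    {"x": 0.5,"y": -1,"z": 0,"turn": 0},
    {"x": 0.5,"y": -1,"z": 0,"turn": 0},
    {"x": 0.5,"y": -1,"z": 0,"turn": 0},
    {"x": 0.5,"y": -1,"z": 0,"turn": 0},
  ],
)

```text
time: 3.9
ee_pos: [0.5045, -0.0085, 0.2221]
eef_rot: [0.707, 0.017, 0.707, -0.018]
ft_force: [-0.7, -0.3, -0.7]
width: 0.0878
```

Emit:
drive_tool(
  commands=[
    {"x": 0.09,"y": -0.18,"z": 0,"turn": 0},
    {"x": 0.18,"y": -0.37,"z": 0,"turn": 0},
    {"x": 0.27,"y": -0.55,"z": -0.1,"turn": 0},
    {"x": 0.36,"y": -0.74,"z": -0.2,"turn": 0},
    {"x": 0.36,"y": -0.74,"z": -0.36,"turn": 0},
    {"x": 0.36,"y": -0.74,"z": -0.36,"turn": 0},
    {"x": 0.36,"y": -0.74,"z": -0.36,"turn": 0},
    {"x": 0.36,"y": -0.74,"z": -0.36,"turn": 0},
    {"x": 0.36,"y": -0.74,"z": -0.36,"turn": 0},
    {"x": 0.36,"y": -0.74,"z": -0.36,"turn": 0},
  ],
)

```text
time: 5.15
ee_pos: [0.5768, -0.1564, 0.1507]
eef_rot: [0.707, 0.017, 0.707, -0.018]
ft_force: [0.1, -0.1, 0.2]
width: 0.088
```

```bash
python3 - <<'E'
from h import *
o=get_obs(); im=vision.read_camera("wrist"); cv2.imwrite("pics/w1.png",im)
W=jaw(o);print(o["ee_pos"],np.degrees(np.arctan2(W[1,1],W[0,1])),o["q"].round(3))
cv2.imwrite("pics/w1z.png",cv2.resize(im[150:350,220:420],None,fx=3,fy=3,interpolation=cv2.INTER_CUBIC))
E
```

```text
[ 0.57675758 -0.1563697   0.15072594] 87.20958722978284 [-0.284  0.472  1.743 -0.002  0.924 -1.805]
```

View pics/w1.png

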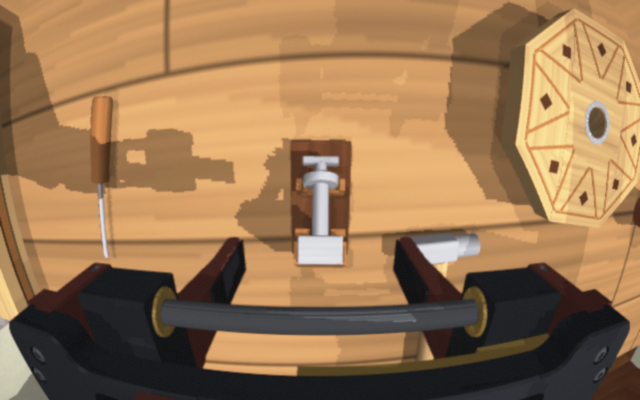

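View pics/w1z.png

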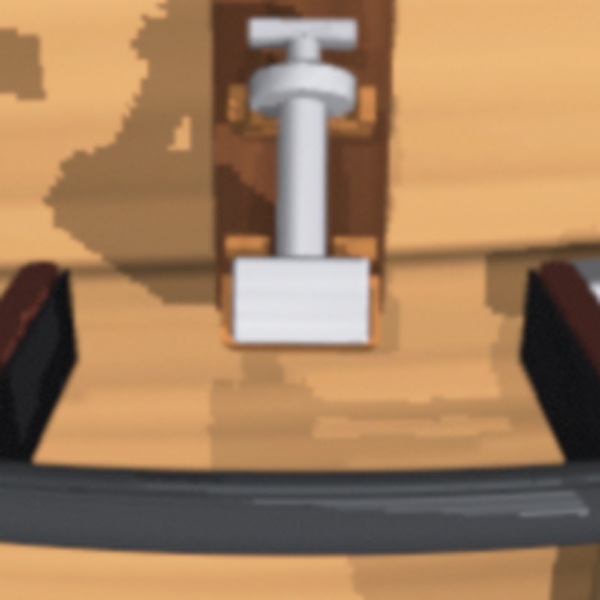

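```bash
python3 - <<'E'
from h import *
o=get_obs()
z=lambda x,y:((x+.5)/3-.5+220,(y+.5)/3-.5+150)
for n,p,h in [("wingface c",(302,300),.0757),("wing lower edge top",(302,258),.0695),("shaftLo",(302,130),.047),("collar",(302,88),.043),("foot",(302,33),.031),
  ("lowsupp hi edge L",(240,132),.045),("highsupp near edge",(245,240),.06)]:
    print(n,wonz(*z(*p),h,o).round(4))
# edges of supports
E
```

```text
wingface c [ 0.6061 -0.1568  0.0757]
wing lower edge top [ 0.596  -0.1563  0.0695]
shaftLo [ 0.5646 -0.1547  0.047 ]
collar [ 0.5528 -0.1542  0.043 ]
foot [ 0.5381 -0.1534  0.031 ]
lowsupp hi edge L [ 0.5648 -0.1731  0.045 ]
highsupp near edge [ 0.5933 -0.1726  0.06  ]
```

Emit:
drive_tool(
  commands=[
    {"x": 0.006,"y": 0.004,"z": -0.1,"turn": 0},
    {"x": 0.006,"y": 0.004,"z": -0.2,"turn": 0},
    {"x": 0.006,"y": 0.004,"z": -0.3,"turn": 0},
    {"x": 0.006,"y": 0.004,"z": -0.38,"turn": 0},
    {"x": 0.006,"y": 0.004,"z": -0.46,"turn": 0},
    {"x": 0.006,"y": 0.004,"z": -0.52,"turn": 0},
    {"x": 0.006,"y": 0.004,"z": -0.565,"turn": 0},
    {"x": 0.006,"y": 0.004,"z": -0.565,"turn": 0},
    {"x": 0.006,"y": 0.004,"z": -0.565,"turn": 0},
    {"x": 0.006,"y": 0.004,"z": -0.565,"turn": 0},
  ],
)

```text
time: 6.45
ee_pos: [0.5783, -0.1558, 0.0381]
eef_rot: [0.707, 0.017, 0.706, -0.018]
ft_force: [0.1, 0.0, -0.5]
width: 0.0878
```

Emit:
drive_tool(
  commands=[
    {"x": 0,"y": 0,"z": 0,"turn": 0},
    {"x": 0,"y": 0,"z": 0,"turn": 0},
    {"x": 0,"y": 0,"z": 0,"turn": 0},
    {"x": 0,"y": 0,"z": 0,"turn": 0},
    {"x": 0,"y": 0,"z": 0,"turn": 0},
    {"x": 0,"y": 0,"z": 0,"turn": 0},
    {"x": 0,"y": 0,"z": 0,"turn": 0},
    {"x": 0,"y": 0,"z": 0,"turn": 0},
    {"x": 0,"y": 0,"z": 0,"turn": 0},
    {"x": 0,"y": 0,"z": 0,"turn": 0},
  ],
  hand=1,
  newtons=12,
)

```text
time: 7.7
ee_pos: [0.5783, -0.1557, 0.0381]
eef_rot: [0.707, 0.017, 0.706, -0.018]
ft_force: [0.9, -0.2, -0.6]
width: 0.0136
```

Emit:
drive_tool(
  commands=[
    {"x": 0,"y": 0,"z": 0.1,"turn": 0},
    {"x": 0,"y": 0,"z": 0.25,"turn": 0},
    {"x": 0,"y": 0,"z": 0.4,"turn": 0},
    {"x": 0.05,"y": 0.05,"z": 0.5,"turn": 0},
    {"x": 0.1,"y": 0.15,"z": 0.5,"turn": -0.05},
    {"x": 0.15,"y": 0.3,"z": 0.5,"turn": -0.1},
    {"x": 0.2,"y": 0.45,"z": 0.5,"turn": -0.153},
    {"x": 0.26,"y": 0.6,"z": 0.5,"turn": -0.153},
    {"x": 0.26,"y": 0.7,"z": 0.5,"turn": -0.153},
    {"x": 0.26,"y": 0.7,"z": 0.5,"turn": -0.153},
  ],
)

```text
time: 8.95
ee_pos: [0.6298, -0.0147, 0.1386]
eef_rot: [0.705, 0.058, 0.704, -0.06]
ft_force: [-0.5, -0.5, -1.0]
width: 0.0139
```

```bash
python3 - <<'E'
from h import *
o=get_obs(); im=vision.read_camera("wrist"); cv2.imwrite("pics/w2.png",im)
W=jaw(o);print(o["ee_pos"],np.degrees(np.arctan2(W[1,1],W[0,1])))
E
```

```text
[ 0.62980043 -0.01470224  0.13862153] 80.43462345882864
```

View pics/w2.png

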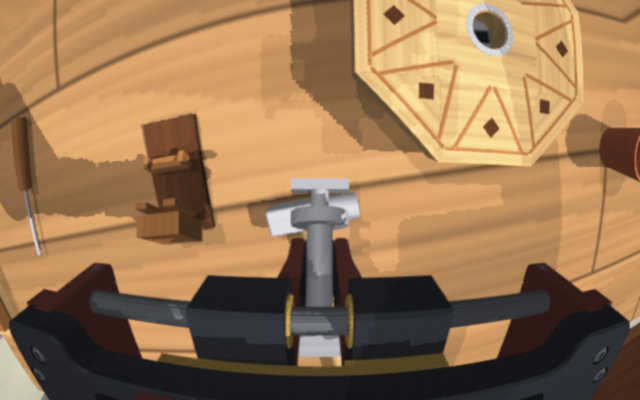

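Emit:
drive_tool(
  commands=[
    {"x": 0.05,"y": 0.15,"z": 0,"turn": 0},
    {"x": 0.1,"y": 0.35,"z": 0,"turn": 0},
    {"x": 0.185,"y": 0.55,"z": 0,"turn": 0},
    {"x": 0.185,"y": 0.709,"z": 0,"turn": 0},
    {"x": 0.185,"y": 0.709,"z": -0.1,"turn": 0},
    {"x": 0.185,"y": 0.709,"z": -0.25,"turn": 0},
    {"x": 0.185,"y": 0.709,"z": -0.4,"turn": 0},
    {"x": 0.185,"y": 0.709,"z": -0.493,"turn": 0},
    {"x": 0.185,"y": 0.709,"z": -0.493,"turn": 0},
    {"x": 0.185,"y": 0.709,"z": -0.493,"turn": 0},
  ],
)

```text
time: 10.25
ee_pos: [0.6675, 0.1257, 0.0407]
eef_rot: [0.705, 0.059, 0.704, -0.06]
ft_force: [-0.1, -0.2, -1.8]
width: 0.0137
```

```bash
python3 - <<'E'
from h import *
o=get_obs(); im=vision.read_camera("wrist"); cv2.imwrite("pics/w3.png",im)
cv2.imwrite("pics/s3.png",cv2.resize(vision.read_camera("scene")[130:250,330:470],None,fx=5,fy=5,interpolation=cv2.INTER_CUBIC))
W=jaw(o);print(o["ee_pos"],np.degrees(np.arctan2(W[1,1],W[0,1])))
E
```

```text
[0.66747192 0.12566998 0.04071189] 80.35622993069977
```

View pics/w3.png

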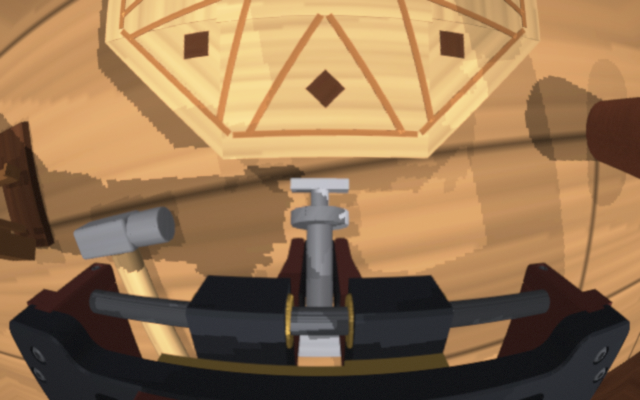

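View pics/s3.png

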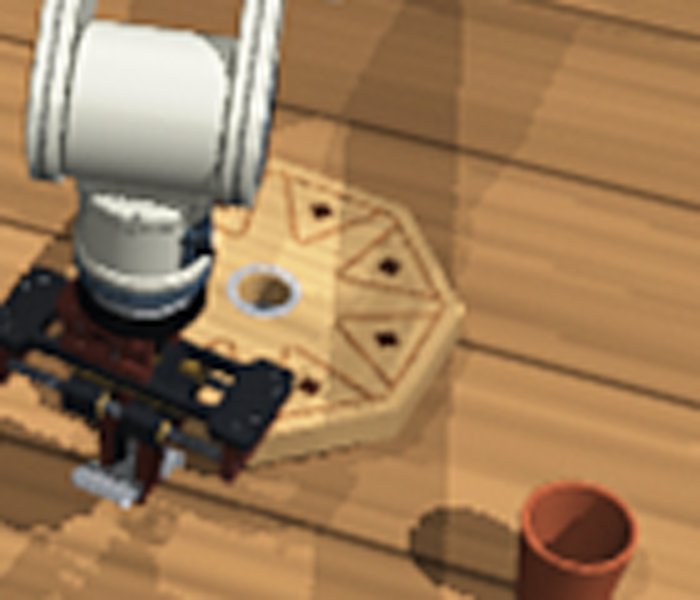

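```bash
python3 - <<'E'
from h import *
o=get_obs();n=np.array([np.cos(np.radians(-9.7)),np.sin(np.radians(-9.7)),0])
a=wonz(322,157,.058,o);f=wonz(320,179,.0355,o);b=wonz(485,30,.058,o);e=o["ee_pos"]
print(a.round(4),f.round(4),"wall",(e-a)@n,"foot",(e-f)@n, (a-[.4893,.1574,.058])@n)
l,r=wonz(222,155,.058,o),wonz(428,157,.058,o);print(l,r,np.linalg.norm(l-r),np.degrees(np.arctan2(*(r-l)[[1,0]])))
E
```

```text
[0.6099 0.1374 0.058 ] [0.6246 0.134  0.0355] wall 0.05885448225758904 foot 0.043846769956059094 0.1222852738112609
[0.60015361 0.09006035 0.058     ] [0.61754176 0.18855278 0.058     ] 0.10001552847052837 79.98799396004557
```

Emit:
drive_tool(
  commands=[
    {"x": -0.03,"y": 0.005,"z": 0,"turn": 0},
    {"x": -0.064,"y": 0.011,"z": 0,"turn": 0},
    {"x": -0.074,"y": 0.013,"z": 0.01,"turn": 0},
    {"x": -0.084,"y": 0.014,"z": 0.025,"turn": 0},
    {"x": -0.094,"y": 0.016,"z": 0.04,"turn": 0},
    {"x": -0.106,"y": 0.018,"z": 0.052,"turn": 0},
    {"x": -0.118,"y": 0.02,"z": 0.06,"turn": 0},
    {"x": -0.131,"y": 0.022,"z": 0.067,"turn": 0},
    {"x": -0.14,"y": 0.024,"z": 0.072,"turn": 0},
    {"x": -0.14,"y": 0.024,"z": 0.072,"turn": 0},
  ],
)

```text
time: 11.6
ee_pos: [0.641, 0.1309, 0.0566]
eef_rot: [0.707, 0.059, 0.702, -0.06]
ft_force: [4.9, -1.2, 0.7]
width: 0.0139
```

```bash
python3 - <<'E'
from h import *
o=get_obs(); im=vision.read_camera("wrist"); cv2.imwrite("pics/w4.png",im[100:400,170:470])
E
```

```text
(no output)
```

View pics/w4.png

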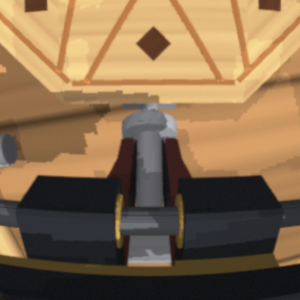

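Emit:
drive_tool(
  commands=[
    {"x": -0.012,"y": 0.002,"z": 0.01,"turn": 0},
    {"x": -0.024,"y": 0.004,"z": 0.02,"turn": 0},
    {"x": -0.036,"y": 0.006,"z": 0.028,"turn": 0},
    {"x": -0.048,"y": 0.008,"z": 0.034,"turn": 0},
    {"x": -0.06,"y": 0.01,"z": 0.038,"turn": 0},
    {"x": -0.07,"y": 0.012,"z": 0.04,"turn": 0},
    {"x": -0.081,"y": 0.014,"z": 0.04,"turn": 0},
    {"x": -0.081,"y": 0.014,"z": 0.04,"turn": 0},
    {"x": -0.081,"y": 0.014,"z": 0.04,"turn": 0},
    {"x": -0.081,"y": 0.014,"z": 0.04,"turn": 0},
  ],
)

```text
time: 12.9
ee_pos: [0.6258, 0.1337, 0.0653]
eef_rot: [0.708, 0.059, 0.702, -0.06]
ft_force: [5.1, -1.5, 2.5]
width: 0.0138
```

```bash
python3 - <<'E'
from h import *
o=get_obs(); im=vision.read_camera("wrist"); cv2.imwrite("pics/w5.png",im[100:400,170:470])
cv2.imwrite("pics/s5.png",cv2.resize(vision.read_camera("scene")[130:250,330:470],None,fx=5,fy=5,interpolation=cv2.INTER_CUBIC))
E
```

```text
(no output)
```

View pics/w5.png

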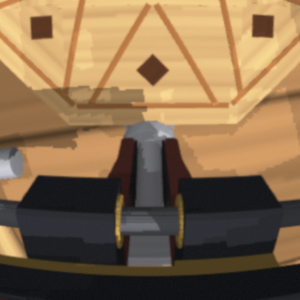

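View pics/s5.png

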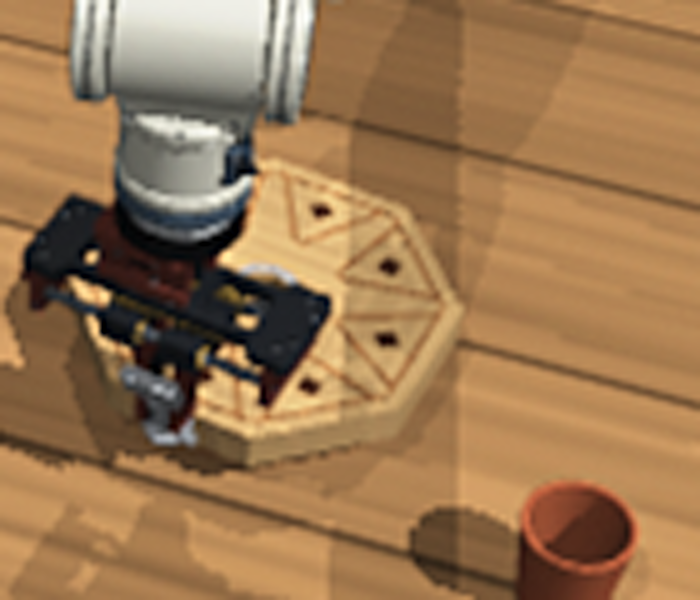

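```bash
cat >> h.py <<'E'
def proj(name,P):
    m=vision.camera_model(name);p=m["camera_from_world"]@np.append(P,1);q=m["K"]@p[:3];return q[:2]/q[2]
E
python3 - <<'E'
from h import *
o=get_obs();e=o["ee_pos"];n=np.array([np.cos(np.radians(-9.7)),np.sin(np.radians(-9.7)),0])
g=e+[0,0,.016]
for el in (60,70,80,90):
    a=n*np.cos(np.radians(el))+np.array([0,0,1])*np.sin(np.radians(el))
    w=proj("scene",g+a*.034);f=proj("scene",g-a*.048)
    print(el,((w-[330,130])*5).round(0),((f-[330,130])*5).round(0))
im=vision.read_camera("scene")[190:225,345:385];cv2.imwrite("pics/s5b.png",cv2.resize(im,None,fx=15,fy=15,interpolation=cv2.INTER_CUBIC))
E
```

```text
60 [151. 383.] [177. 417.]
70 [155. 374.] [171. 428.]
80 [160. 367.] [165. 438.]
90 [165. 360.] [159. 448.]
```

View pics/s5b.png

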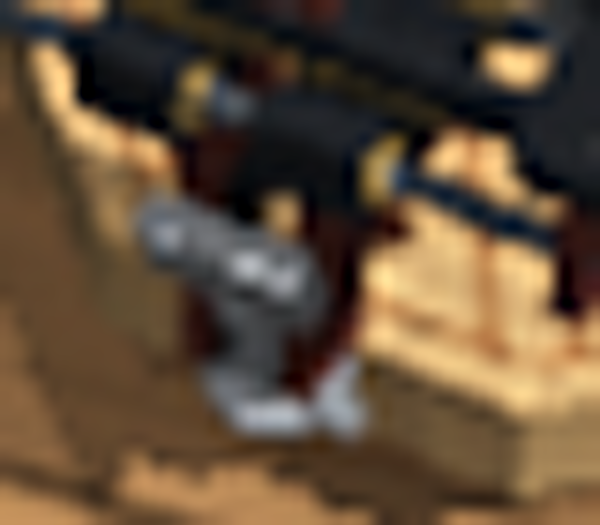

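```bash
cat >> h.py <<'E'
def wproj(P,o):
    m=vision.camera_model("wrist");K=m["K"];H=np.array(m["hand_eye"])
    W=jaw(o);pt=W.T@(P-o["ee_pos"]);pc=np.linalg.inv(H)@np.append(pt,1)
    th=np.arctan2(np.hypot(pc[0],pc[1]),pc[2]);ph=np.arctan2(pc[1],pc[0])
    return np.array([K[0,2]+K[0,0]*th*np.cos(ph),K[1,2]+K[1,1]*th*np.sin(ph)])
E
python3 - <<'E'
from h import *
o=get_obs();e=o["ee_pos"];n=np.array([np.cos(np.radians(-9.7)),np.sin(np.radians(-9.7)),0])
im=vision.read_camera("wrist");cv2.imwrite("pics/w5b.png",cv2.resize(im[200:380,250:390],None,fx=4,fy=4,interpolation=cv2.INTER_CUBIC))
W=jaw(o);print(W.round(3))
up=np.array([0,0,1.])
for el in (50,55,60,65,70,80):
  for s in (50,42,35):
    g=e-W[:,0]*.016
    a=n*np.cos(np.radians(el))+up*np.sin(np.radians(el)); p=-n*np.sin(np.radians(el))+up*np.cos(np.radians(el))
    F=lambda z,x=0: g+a*(z-s)/1000+p*x/1000
    print(el,s,"sc wing",((proj("scene",F(84))-[345,190])*15).round(),"collar",((proj("scene",F(18))-[345,190])*15).round(),
     "| wr collar26 far",((wproj(F(26,16),o)-[250,200])*4).round(),"wing bottom",((wproj(F(72,5),o)-[250,200])*4).round(),"wing top",((wproj(F(96,5),o)-[250,200])*4).round())
E
```

```text
[[ 0.008  0.167  0.986]
 [-0.002  0.986 -0.167]
 [-1.    -0.     0.008]]
50 50 sc wing [216. 274.] collar [302. 307.] | wr collar26 far [276.  58.] wing bottom [275. 428.] wing top [275. 622.]
50 42 sc wing [206. 270.] collar [292. 303.] | wr collar26 far [276. 112.] wing bottom [275. 491.] wing top [275. 689.]
50 35 sc wing [196. 266.] collar [284. 299.] | wr collar26 far [276. 161.] wing bottom [275. 548.] wing top [275. 748.]
55 50 sc wing [222. 261.] collar [297. 319.] | wr collar26 far [276.  59.] wing bottom [275. 420.] wing top [275. 614.]
55 42 sc wing [213. 253.] collar [288. 312.] | wr collar26 far [276. 108.] wing bottom [275. 482.] wing top [275. 681.]
55 35 sc wing [205. 247.] collar [281. 306.] | wr collar26 far [276. 155.] wing bottom [275. 539.] wing top [275. 742.]
60 50 sc wing [229. 247.] collar [291. 331.] | wr collar26 far [276.  60.] wing bottom [275. 410.] wing top [275. 601.]
60 42 sc wing [221. 237.] collar [284. 321.] | wr collar26 far [276. 106.] wing bottom [275. 471.] wing top [275. 670.]
60 35 sc wing [214. 228.] collar [278. 312.] | wr collar26 far [276
[... 432 characters left out ...]
 222.] collar [280. 353.] | wr collar26 far [276.  69.] wing bottom [275. 387.] wing top [275. 566.]
70 42 sc wing [237. 206.] collar [275. 338.] | wr collar26 far [276. 106.] wing bottom [275. 443.] wing top [275. 633.]
70 35 sc wing [233. 191.] collar [271. 325.] | wr collar26 far [276. 141.] wing bottom [275. 495.] wing top [275. 695.]
80 50 sc wing [256. 199.] collar [267. 374.] | wr collar26 far [276.  82.] wing bottom [276. 360.] wing top [275. 516.]
80 42 sc wing [254. 177.] collar [266. 354.] | wr collar26 far [276. 111.] wing bottom [275. 408.] wing top [275. 578.]
80 35 sc wing [253. 158.] collar [265. 336.] | wr collar26 far [276. 138.] wing bottom [275. 453.] wing top [275. 636.]
```

View pics/w5b.png

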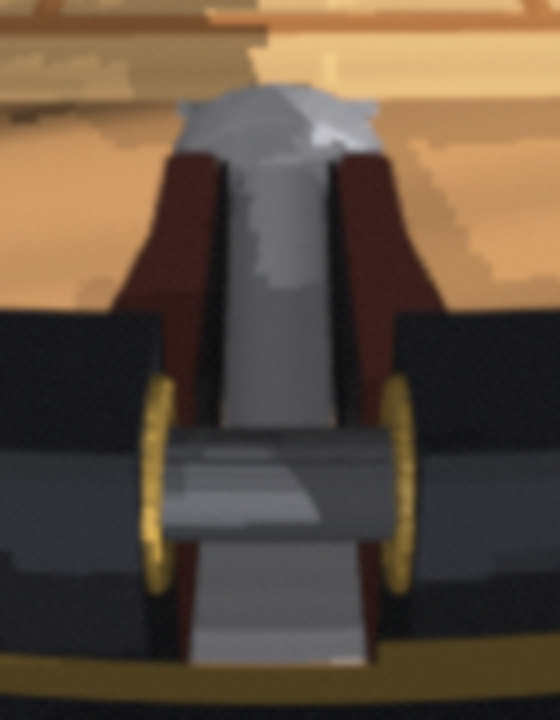

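```bash
python3 - <<'E'
from h import *
o=get_obs();e=o["ee_pos"];n=np.array([np.cos(np.radians(-9.7)),np.sin(np.radians(-9.7)),0])
for c in (280,360):
  a=wonz(c,225,.058,o);print(a,(e-a)@n)
im=vision.read_camera("top");p=proj("top",e);print(p)
cv2.imwrite("pics/t5.png",cv2.resize(im[170:300,200:330],None,fx=5,fy=5,interpolation=cv2.INTER_CUBIC))
E
```

```text
[0.60580799 0.11413984 0.058     ] 0.016406234328264924
[0.61355021 0.1599626  0.058     ] 0.01649535367730329
[273.52704611 195.45975155]
```

View pics/t5.png

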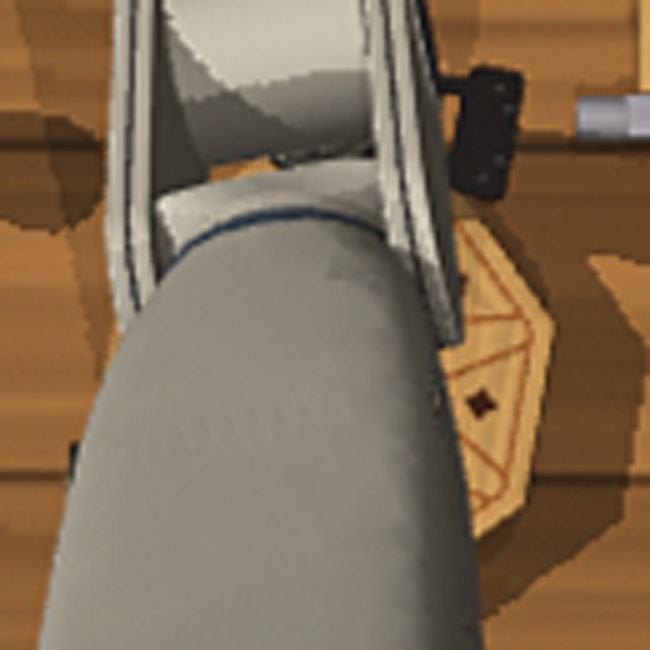

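```bash
python3 - <<'E'
from h import *
o=get_obs();e=o["ee_pos"]
W=jaw(o);n=W[:,2];yj=W[:,1]
up=np.array([0,0,1.])
w=lambda P:((wproj(P,o)-[250,200])*4).round().astype(int).tolist()
s_=lambda P:((proj("scene",P)-[345,190])*15).round().astype(int).tolist()
for el in (55,60,70,80,90):
  for s in (50,44):
   for dep in (.016,.008):
    g=e-W[:,0]*dep
    a=n*np.cos(np.radians(el))+up*np.sin(np.radians(el)); p=-n*np.sin(np.radians(el))+up*np.cos(np.radians(el))
    F=lambda z,x=0,y=0: g+a*(z-s)/1000+p*x/1000+yj*y/1000
    print(el,s,dep,"wr: top+5",w(F(96,5,19)),w(F(96,5,-19)),"top-5",w(F(96,-5,19)),w(F(96,-5,-19)),"bot+5",w(F(72,5,19)),"col",w(F(26,16)),w(F(26,0,16)),
    "| sc top",s_(F(96,-5,19)),s_(F(96,-5,-19)),"bot",s_(F(72,-5,19)),"col26 front",s_(F(26,-16)),"R",s_(F(22,0,16)),"L",s_(F(22,0,-16)))
E
```

```text
55 50 0.016 wr: top+5 [444, 611] [107, 611] top-5 [434, 628] [117, 627] bot+5 [433, 418] col [276, 58] [388, 125] | sc top [282, 307] [115, 236] bot [309, 329] col26 front [257, 381] R [360, 345] L [225, 287]
55 50 0.008 wr: top+5 [436, 566] [115, 566] top-5 [427, 585] [124, 585] bot+5 [426, 383] col [276, 40] [383, 106] | sc top [279, 334] [114, 262] bot [307, 355] col26 front [255, 406] R [358, 370] L [224, 312]
55 44 0.016 wr: top+5 [446, 662] [105, 662] top-5 [436, 675] [115, 675] bot+5 [436, 465] col [276, 95] [390, 161] | sc top [275, 302] [108, 230] bot [302, 323] col26 front [250, 376] R [354, 340] L [219, 282]
55 44 0.008 wr: top+5 [439, 615] [112, 615] top-5 [429, 630] [122, 630] bot+5 [429, 427] col [276, 76] [385, 140] | sc top [273, 329] [106, 257] bot [300, 350] col26 front [248, 401] R [351, 365] L [217, 307]
60 50 0.016 wr: top+5 [448, 599] [103, 599] top-5 [438, 623] [113, 623] bot+5 [435, 408] col [276, 60] [387, 134] | sc top [290, 289] [123, 217] bot [312, 320] col26 front [251, 389] R [355, 355] L [221, 297]
60 50 0.008 wr: top+5 [440, 553] [111, 553] top-5 [431,
[... 2364 characters left out ...]
189] [178, 119] bot [338, 270] col26 front [220, 417] R [323, 410] L [188, 351]
90 50 0.008 wr: top+5 [459, 404] [92, 404] top-5 [452, 480] [98, 480] bot+5 [433, 294] col [276, 83] [378, 180] | sc top [342, 217] [176, 147] bot [335, 296] col26 front [218, 442] R [321, 435] L [187, 377]
90 44 0.016 wr: top+5 [478, 485] [73, 485] top-5 [469, 564] [81, 564] bot+5 [447, 354] col [276, 115] [386, 218] | sc top [346, 169] [179, 99] bot [339, 250] col26 front [221, 398] R [324, 391] L [189, 332]
90 44 0.008 wr: top+5 [467, 438] [84, 437] top-5 [459, 515] [91, 515] bot+5 [439, 319] col [276, 96] [381, 196] | sc top [343, 196] [177, 126] bot [337, 277] col26 front [219, 424] R [322, 416] L [188, 358]
```

Emit:
drive_tool(
  commands=[
    {"x": 0.05,"y": -0.008,"z": 0,"turn": 0},
    {"x": 0.1,"y": -0.016,"z": 0,"turn": 0},
    {"x": 0.15,"y": -0.025,"z": 0.05,"turn": 0},
    {"x": 0.15,"y": -0.025,"z": 0.1,"turn": 0},
    {"x": 0.15,"y": -0.025,"z": 0.15,"turn": 0},
    {"x": 0.15,"y": -0.025,"z": 0.2,"turn": 0},
    {"x": 0.15,"y": -0.025,"z": 0.2,"turn": 0},
    {"x": 0.15,"y": -0.025,"z": 0.2,"turn": 0},
    {"x": 0.15,"y": -0.025,"z": 0.2,"turn": 0},
    {"x": 0.15,"y": -0.025,"z": 0.2,"turn": 0},
  ],
)

```text
time: 14.4
ee_pos: [0.6556, 0.1287, 0.1049]
eef_rot: [0.707, 0.059, 0.702, -0.06]
ft_force: [0.4, 0.2, -1.8]
width: 0.0136
```

```bash
python3 - <<'E'
from h import *
o=get_obs();p=proj("scene",o["ee_pos"]).astype(int);print(p,o["ee_pos"])
im=vision.read_camera("wrist");cv2.imwrite("pics/w6b.png",cv2.resize(im[200:380,250:390],None,fx=4,fy=4,interpolation=cv2.INTER_CUBIC))
s=vision.read_camera("scene");x0,y0=p[0]-20,p[1]-25;print(x0,y0)
cv2.imwrite("pics/s6.png",cv2.resize(s[y0:y0+45,x0:x0+45],None,fx=13,fy=13,interpolation=cv2.INTER_CUBIC))
E
```

```text
[358 210] [0.65557486 0.12866368 0.10489442]
338 185
```

View pics/w6b.png

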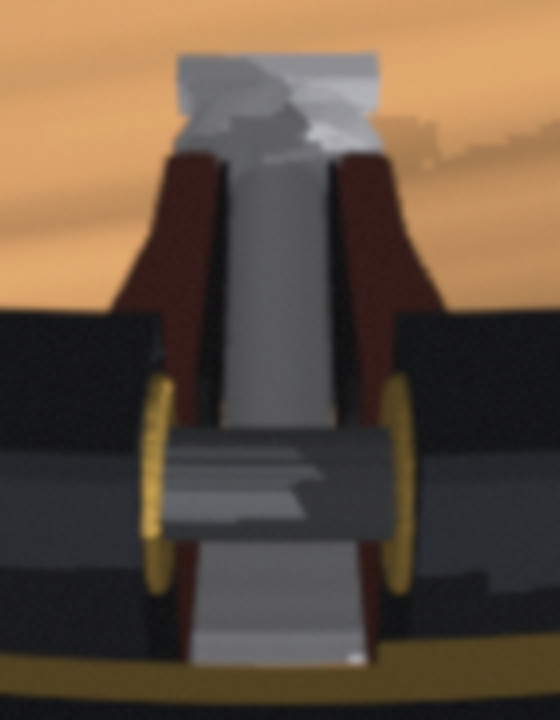

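View pics/s6.png

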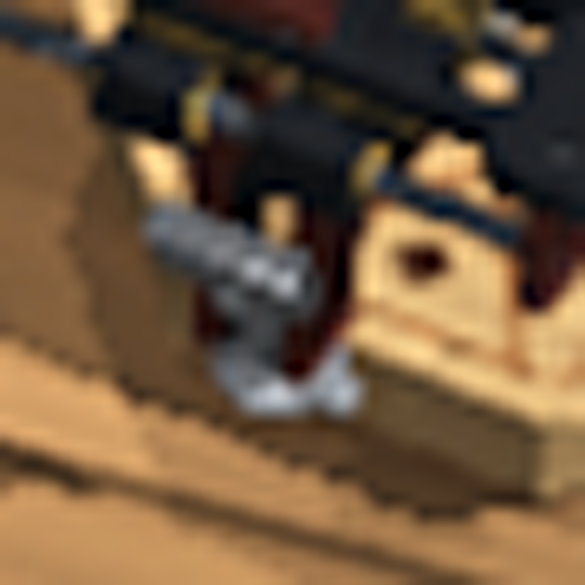

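```bash
python3 - <<'E'
from h import *
o=get_obs();e=o["ee_pos"]
W=jaw(o);n=W[:,2];yj=W[:,1]
up=-W[:,0]
w=lambda P:((wproj(P,o)-[250,200])*4).round().astype(int).tolist()
s_=lambda P:((proj("scene",P)-[338,185])*13).round().astype(int).tolist()
for el in (40,50,60,70,80):
  for s in (50,44):
   for dep in (.016,.008):
    g=e-W[:,0]*dep
    a=n*np.cos(np.radians(el))+up*np.sin(np.radians(el)); p=-n*np.sin(np.radians(el))+up*np.cos(np.radians(el))
    F=lambda z,x=0,y=0: g+a*(z-s)/1000+p*x/1000+yj*y/1000
    print(el,s,dep,"wr: 0+4",w(F(0,4,16)),"6+4",w(F(6,4,16)),"0-4",w(F(0,-4,16)),"col26",w(F(26,16)),w(F(26,0,16)),"18",w(F(18,16)),"topwing",w(F(96,-5))[1],
    "| sc top",s_(F(96,-5,19)),s_(F(96,-5,-19)),"bot",s_(F(72,-5,19)),s_(F(72,-5,-19)),"col26 front",s_(F(26,-16)),"R",s_(F(22,0,16)),"L",s_(F(22,0,-16)))
E
```

```text
40 50 0.016 wr: 0+4 [387, -73] 6+4 [388, -36] 0-4 [383, -48] col26 [276, 63] [391, 106] 18 [276, 5] topwing 625 | sc top [262, 349] [114, 284] bot [298, 343] [151, 280] col26 front [275, 344] R [364, 306] L [244, 255]
40 50 0.008 wr: 0+4 [382, -84] 6+4 [384, -48] 0-4 [378, -59] col26 [276, 44] [386, 87] 18 [276, -11] topwing 585 | sc top [260, 373] [113, 308] bot [296, 366] [150, 303] col26 front [274, 367] R [362, 329] L [243, 278]
40 44 0.016 wr: 0+4 [388, -36] 6+4 [390, 2] 0-4 [384, -12] col26 [276, 107] [393, 147] 18 [276, 48] topwing 669 | sc top [253, 350] [104, 286] bot [289, 344] [142, 281] col26 front [267, 346] R [356, 308] L [236, 256]
40 44 0.008 wr: 0+4 [384, -48] 6+4 [385, -12] 0-4 [380, -25] col26 [276, 86] [388, 127] 18 [276, 30] topwing 628 | sc top [251, 374] [103, 310] bot [287, 368] [141, 304] col26 front [265, 368] R [354, 331] L [234, 279]
50 50 0.016 wr: 0+4 [382, -45] 6+4 [384, -13] 0-4 [379, -14] col26 [276, 58] [389, 119] 18 [276, 8] topwing 630 | sc top [274, 315] [125, 251] bot [303, 327] [156, 264] col26 front [265, 360] R [357, 325] L [237, 274]
50 50 0.
[... 2538 characters left out ...]
col26 front [235, 394] R [329, 379] L [209, 327]
80 50 0.008 wr: 0+4 [369, 56] 6+4 [371, 73] 0-4 [367, 97] col26 [276, 66] [379, 157] 18 [276, 41] topwing 528 | sc top [318, 244] [170, 182] bot [322, 304] [176, 241] col26 front [234, 417] R [327, 401] L [208, 349]
80 44 0.016 wr: 0+4 [375, 89] 6+4 [378, 107] 0-4 [373, 131] col26 [276, 104] [386, 200] 18 [276, 76] topwing 618 | sc top [319, 205] [170, 142] bot [323, 265] [175, 202] col26 front [234, 380] R [328, 365] L [208, 313]
80 44 0.008 wr: 0+4 [371, 73] 6+4 [374, 91] 0-4 [370, 114] col26 [276, 85] [382, 178] 18 [276, 59] topwing 569 | sc top [317, 229] [169, 166] bot [321, 289] [174, 226] col26 front [233, 403] R [326, 388] L [206, 335]
```

Emit:
drive_tool(
  commands=[
    {"x": 0,"y": 0,"z": -0.15,"turn": 0},
    {"x": -0.03,"y": 0.005,"z": -0.27,"turn": 0},
    {"x": -0.07,"y": 0.012,"z": -0.295,"turn": 0},
    {"x": -0.101,"y": 0.017,"z": -0.295,"turn": 0},
    {"x": -0.114,"y": 0.019,"z": -0.293,"turn": 0},
    {"x": -0.127,"y": 0.021,"z": -0.28,"turn": 0},
    {"x": -0.14,"y": 0.024,"z": -0.27,"turn": 0},
    {"x": -0.152,"y": 0.026,"z": -0.26,"turn": 0},
    {"x": -0.163,"y": 0.028,"z": -0.255,"turn": 0},
    {"x": -0.163,"y": 0.028,"z": -0.255,"turn": 0},
  ],
)

```text
time: 15.75
ee_pos: [0.6246, 0.1342, 0.0548]
eef_rot: [0.709, 0.059, 0.701, -0.059]
ft_force: [5.3, -1.4, -2.4]
width: 0.0139
```

```bash
python3 - <<'E'
from h import *
o=get_obs();print(o["ee_pos"],o["ft_force"],o["torque"])
im=vision.read_camera("wrist");cv2.imwrite("pics/w7b.png",cv2.resize(im[200:380,250:390],None,fx=4,fy=4,interpolation=cv2.INTER_CUBIC))
E
```

```text
[0.62463237 0.1342148  0.05480925] [ 5.31848413 -1.41700515 -2.43930786] [-0.29081354 -0.98612143  0.0074965 ]
```

View pics/w7b.png

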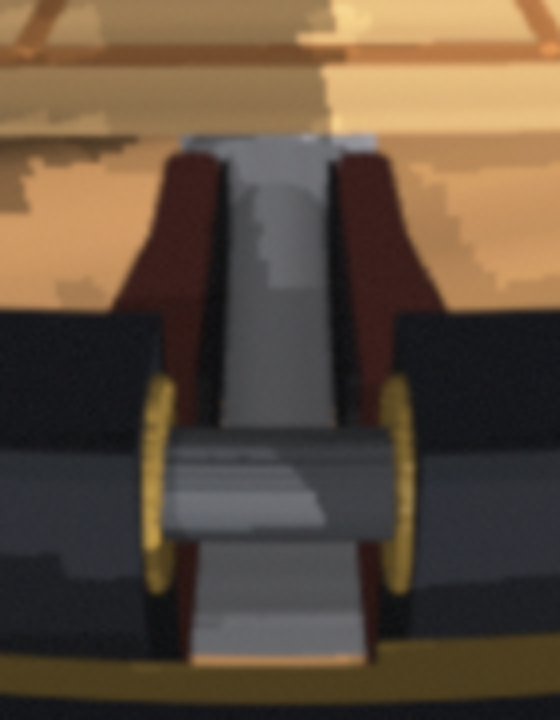

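Emit:
drive_tool(
  commands=[
    {"x": 0.04,"y": -0.007,"z": 0,"turn": 0},
    {"x": 0.08,"y": -0.014,"z": 0,"turn": 0},
    {"x": 0.12,"y": -0.02,"z": 0.1,"turn": 0},
    {"x": 0.12,"y": -0.02,"z": 0.2,"turn": 0},
    {"x": 0.12,"y": -0.02,"z": 0.3,"turn": 0},
    {"x": 0.12,"y": -0.02,"z": 0.4,"turn": 0},
    {"x": 0.12,"y": -0.02,"z": 0.4,"turn": 0},
    {"x": 0.12,"y": -0.02,"z": 0.4,"turn": 0},
    {"x": 0.12,"y": -0.02,"z": 0.4,"turn": 0},
    {"x": 0.12,"y": -0.02,"z": 0.4,"turn": 0},
  ],
)

```text
time: 17.05
ee_pos: [0.6482, 0.1302, 0.134]
eef_rot: [0.708, 0.059, 0.701, -0.06]
ft_force: [-0.5, -0.6, -2.1]
width: 0.0133
```

```bash
python3 - <<'E'
from h import *
o=get_obs();p=proj("scene",o["ee_pos"]).astype(int);print(p,o["ee_pos"],o["eef_rot"])
im=vision.read_camera("wrist");cv2.imwrite("pics/w8b.png",cv2.resize(im[200:380,250:390],None,fx=4,fy=4,interpolation=cv2.INTER_CUBIC))
s=vision.read_camera("scene");x0,y0=p[0]-20,p[1]-25;print(x0,y0)
cv2.imwrite("pics/s8.png",cv2.resize(s[y0:y0+45,x0:x0+45],None,fx=13,fy=13,interpolation=cv2.INTER_CUBIC))
E
```

```text
[359 202] [0.64819238 0.13015071 0.13397429] [ 0.70816314  0.05898089  0.70105881 -0.05952122]
339 177
```

View pics/w8b.png

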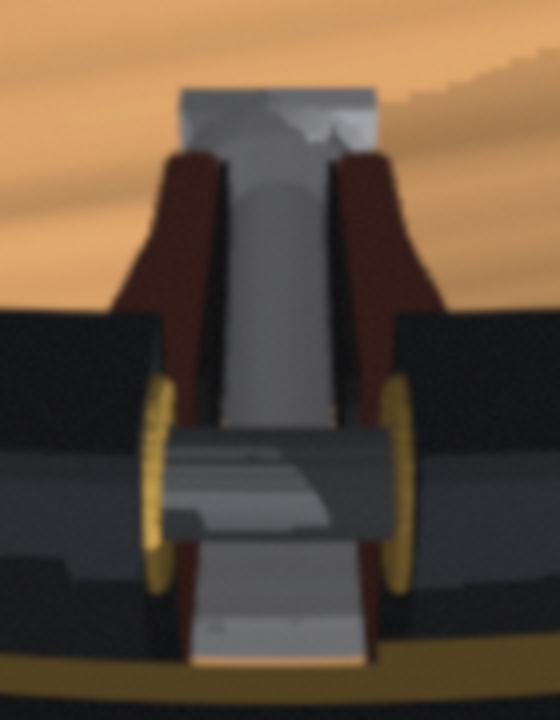

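View pics/s8.png

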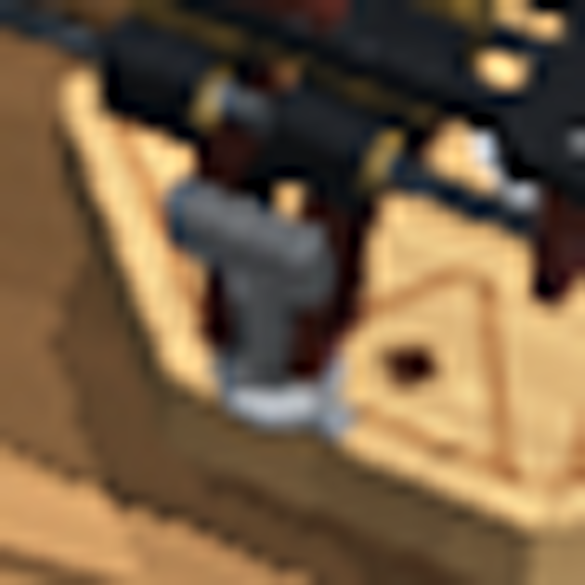

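```bash
cat > fit.py <<'E'
from h import *
from scipy.optimize import least_squares
def F(o,el,s,dep):
    W=jaw(o);n=W[:,2];yj=W[:,1];up=-W[:,0]
    g=o["ee_pos"]+up*dep/1000
    a=n*np.cos(np.radians(el))+up*np.sin(np.radians(el)); p=-n*np.sin(np.radians(el))+up*np.cos(np.radians(el))
    return lambda z,x=0,y=0: g+a*(z-s)/1000+p*x/1000+yj*y/1000
def fit(o,wobs,sobs):
    def r(v):
        f=F(o,*v);R_=[]
        for (z,x,y),px,wt in wobs: 
            d=wproj(np.array(f(z,x,y)),o)-px; R_+=list(d*wt)
        for (z,x,y),px in sobs: R_+=list((proj("scene",f(z,x,y))-px))
        return np.array(R_)
    b=least_squares(r,[80,46,14]); return b.x,b.fun
E
python3 - <<'E'
from fit import *
o=get_obs()
w=lambda x,y:(np.array([x,y])+.5)/4-.5+[250,200]
s=lambda x,y:(np.array([x,y])+.5)/13-.5+[339,177]
wobs=[((0,4,16),w(377,88),[1,1]),((0,4,-16),w(180,90),[1,1]),((96,-5,0),w(277,657),[0,1]),((26,7,0),w(277,184),[0,1])]
sobs=[((96,-5,19),s(322,255)),((96,-5,-19),s(172,195))]
print(fit(o,wobs,[]));print(fit(o,wobs,sobs))
E
```

```text
(array([ 70.64202075,  18.46040275, -15.86208077]), array([-0.7740096 ,  0.33418126,  0.11706212, -0.19250993, -0.        ,
        0.15666246,  0.        , -0.29725377]))
(array([73.15661108, 23.70523986, -7.41516723]), array([-0.40256544,  0.66777983, -0.2548077 ,  0.14068641, -0.        ,
        0.23208811,  0.        , -1.14710103, -1.01386275, -0.01862539,
       -1.09897676, -0.25970567]))
```

```bash
python3 - <<'E'
from fit import *
o=get_obs()
w=lambda x,y:(np.array([x,y])+.5)/4-.5+[250,200]
for el in (70,75,80,85,90):
  for dep in (10,14,18):
    s=33+dep; f=F(o,el,s,dep)
    q=lambda *a:((wproj(f(*a),o)-[250,200]+.5)*4).round().astype(int).tolist()
    print(el,dep,"foot04",q(0,4,16),"6,4",q(6,4,16)[1],"0,-4",q(0,-4,16)[1],"6-4",q(6,-4,16)[1],"col26,16",q(26,16)[1],"shaft26",q(26,7)[1],"w96:+5",q(96,5)[1],"-5",q(96,-5)[1])
E
```

```text
70 10 foot04 [377, 45] 6,4 68 0,-4 84 6-4 107 col26,16 89 shaft26 138 w96:+5 586 -5 627
70 14 foot04 [377, 38] 6,4 60 0,-4 77 6-4 100 col26,16 80 shaft26 130 w96:+5 578 -5 620
70 18 foot04 [378, 30] 6,4 53 0,-4 69 6-4 92 col26,16 71 shaft26 121 w96:+5 570 -5 613
75 10 foot04 [376, 63] 6,4 84 0,-4 104 6-4 124 col26,16 92 shaft26 143 w96:+5 561 -5 611
75 14 foot04 [376, 57] 6,4 78 0,-4 98 6-4 119 col26,16 85 shaft26 137 w96:+5 554 -5 605
75 18 foot04 [376, 52] 6,4 72 0,-4 92 6-4 113 col26,16 78 shaft26 131 w96:+5 547 -5 599
80 10 foot04 [375, 82] 6,4 100 0,-4 124 6-4 142 col26,16 95 shaft26 149 w96:+5 530 -5 590
80 14 foot04 [375, 78] 6,4 96 0,-4 120 6-4 138 col26,16 91 shaft26 145 w96:+5 525 -5 586
80 18 foot04 [375, 74] 6,4 92 0,-4 116 6-4 135 col26,16 86 shaft26 141 w96:+5 520 -5 581
85 10 foot04 [374, 101] 6,4 116 0,-4 144 6-4 160 col26,16 100 shaft26 156 w96:+5 496 -5 565
85 14 foot04 [374, 99] 6,4 114 0,-4 142 6-4 158 col26,16 98 shaft26 154 w96:+5 493 -5 562
85 18 foot04 [374, 97] 6,4 112 0,-4 140 6-4 156 col26,16 96 shaft26 152 w96:+5 490 -5 560
90 10 foot04 [373, 121] 6,4 134 0,-4 165 6-4 179 col26,16 106 shaft26 164 w96:+5 457 -5 535
90 14 foot04 [373, 121] 6,4 134 0,-4 165 6-4 179 col26,16 106 shaft26 164 w96:+5 457 -5 535
90 18 foot04 [373, 121] 6,4 134 0,-4 165 6-4 179 col26,16 106 shaft26 164 w96:+5 457 -5 535
```

Emit:
drive_tool(
  commands=[
    {"x": -0.1,"y": 0.02,"z": 0,"turn": 0},
    {"x": -0.2,"y": 0.035,"z": 0,"turn": 0},
    {"x": -0.3,"y": 0.055,"z": 0,"turn": 0},
    {"x": -0.4,"y": 0.07,"z": 0,"turn": 0},
    {"x": -0.42,"y": 0.075,"z": 0,"turn": 0},
    {"x": -0.42,"y": 0.075,"z": 0,"turn": 0},
    {"x": -0.42,"y": 0.075,"z": 0,"turn": 0},
    {"x": -0.42,"y": 0.075,"z": 0,"turn": 0},
    {"x": -0.42,"y": 0.075,"z": 0,"turn": 0},
    {"x": -0.42,"y": 0.075,"z": 0,"turn": 0},
  ],
)

```text
time: 18.4
ee_pos: [0.5645, 0.1451, 0.1342]
eef_rot: [0.708, 0.059, 0.701, -0.06]
ft_force: [-0.5, 0.5, -1.2]
width: 0.0134
```

```bash
python3 - <<'E'
from h import *
o=get_obs();print(o["ee_pos"].tolist(),o["eef_rot"].tolist());print(wproj(np.array([.489,.158,.058]),o))
im=vision.read_camera("wrist");cv2.imwrite("pics/w9.png",im)
cv2.imwrite("pics/w9b.png",cv2.resize(im[80:160,280:360],None,fx=7,fy=7,interpolation=cv2.INTER_CUBIC))
E
```

```text
[0.5645033074950816, 0.14514602954182113, 0.13417245697942842] [0.7083167377559241, 0.05907396848984269, 0.700895534218062, -0.0595240739100089]
[319.03064891 118.1431259 ]
```

View pics/w9.png

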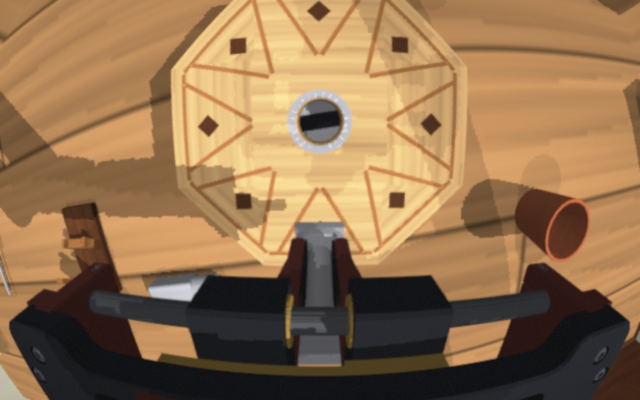

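View pics/w9b.png

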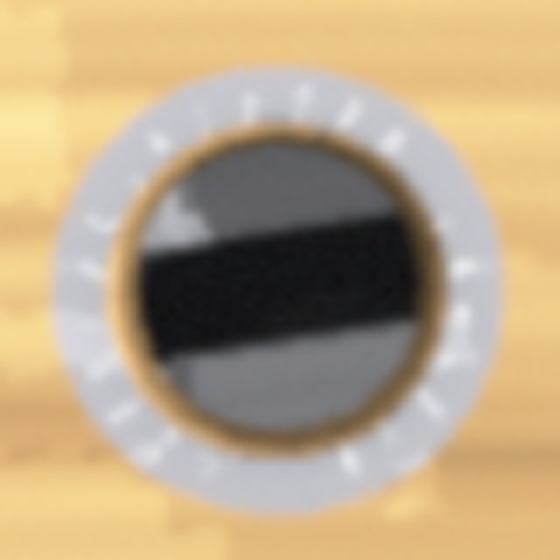

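```bash
python3 - <<'E'
from h import *
o=get_obs()
o["ee_pos"]=np.array([0.5645033074950816, 0.14514602954182113, 0.13417245697942842]);o["eef_rot"]=np.array([0.7083167377559241, 0.05907396848984269, 0.700895534218062, -0.0595240739100089])
z=lambda x,y:((x+.5)/7-.5+280,(y+.5)/7-.5+80)
P=lambda x,y,h:wonz(*z(x,y),h,o)
print("bush",P(278.5,291,.058), "diam",np.linalg.norm(P(57,291,.058)-P(500,291,.058)),"bore",P(277,289,.058), np.linalg.norm(P(110,289,.058)-P(443,289,.058)))
for a,b in [((150,252),(400,217)),((160,355),(415,318))]:
    d=P(*b,.03)-P(*a,.03);print(np.degrees(np.arctan2(d[1],d[0])))
print("slot mid",((P(150,252,.03)+P(400,217,.03)+P(160,355,.03)+P(415,318,.03))/4), np.linalg.norm(P(275,234.5,.03)-P(290,337,.03)))
W=jaw(o);print(np.degrees(np.arctan2(W[1,1],W[0,1])))
# foot bar
d=None
E
```

```text
bush [0.49130376 0.15786112 0.058     ] diam 0.047958562184004024 bore [0.49106129 0.15773791 0.058     ] 0.03599417223545105
88.50056405227338
88.81555517846913
slot mid [0.4910693  0.15826814 0.03      ] 0.012658301367765808
80.37882332274027
```

```bash
python3 - <<'E'
from fit import *
o=get_obs();W=jaw(o)
for v in [(70.64,18.46,-15.86),(73.16,23.7,-7.415)]:
    f=F(o,*v)
    for z in (0,22,50,84): print(z,(W.T@(f(z)-o["ee_pos"])*1000).round(1))
E
```

```text
0 [33.3 -0.  -6.1]
22 [12.5 -0.   1.2]
50 [-13.9  -0.   10.5]
84 [-46.   -0.   21.7]
0 [30.1 -0.  -6.9]
22 [ 9.  -0.  -0.5]
50 [-17.8  -0.    7.6]
84 [-50.3   0.   17.5]
```

Emit:
drive_tool(
  commands=[
    {"x": -0.1,"y": 0.015,"z": 0,"turn": -0.15},
    {"x": -0.2,"y": 0.03,"z": 0,"turn": -0.3},
    {"x": -0.3,"y": 0.04,"z": 0,"turn": -0.45},
    {"x": -0.344,"y": 0.044,"z": 0,"turn": -0.6},
    {"x": -0.344,"y": 0.044,"z": -0.07,"turn": -0.667},
    {"x": -0.344,"y": 0.044,"z": -0.12,"turn": -0.667},
    {"x": -0.344,"y": 0.044,"z": -0.17,"turn": -0.667},
    {"x": -0.344,"y": 0.044,"z": -0.17,"turn": -0.667},
    {"x": -0.344,"y": 0.044,"z": -0.17,"turn": -0.667},
    {"x": -0.344,"y": 0.044,"z": -0.17,"turn": -0.667},
  ],
)

```text
time: 19.7
ee_pos: [0.496, 0.154, 0.1005]
eef_rot: [0.669, 0.239, 0.662, -0.241]
ft_force: [0.7, -0.2, -0.5]
width: 0.0138
```

```bash
python3 - <<'E'
from fit import *
o=get_obs();W=jaw(o);print(o["ee_pos"].tolist(),np.degrees(np.arctan2(W[1,1],W[0,1])))
for r in (17.5,24): print([ (wproj(np.array([.4905+r/1000*np.cos(t),.158+r/1000*np.sin(t),.058]),o)).round(0).tolist() for t in np.radians([-39.6,50.4,140.4,230.4])])
im=vision.read_camera("wrist")
cv2.imwrite("pics/w10b.png",cv2.resize(im[180:270,250:390],None,fx=5,fy=5,interpolation=cv2.INTER_CUBIC))
p=proj("scene",o["ee_pos"]).astype(int);s=vision.read_camera("scene");x0,y0=p[0]-22,p[1]-25;print(x0,y0)
cv2.imwrite("pics/s10.png",cv2.resize(s[y0:y0+45,x0:x0+45],None,fx=12,fy=12,interpolation=cv2.INTER_CUBIC))
E
```

```text
[0.4959889638107349, 0.1539733602495367, 0.10051699107722534] 50.371975483841524
[[318.0, 244.0], [344.0, 221.0], [318.0, 196.0], [293.0, 221.0]]
[[318.0, 252.0], [353.0, 221.0], [318.0, 187.0], [284.0, 221.0]]
359 154
```

View pics/w10b.png

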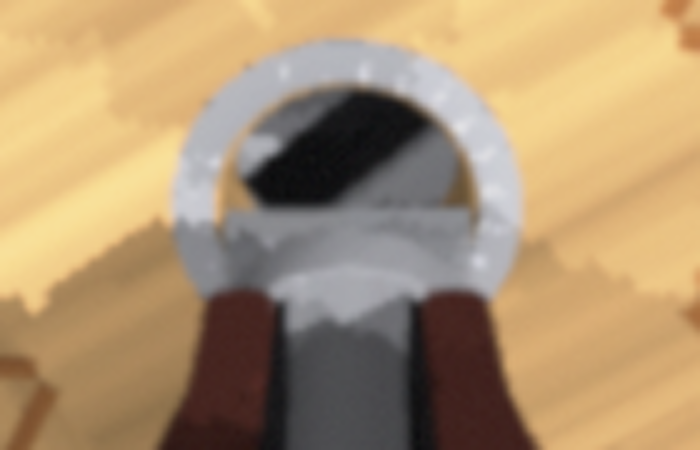

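View pics/s10.png

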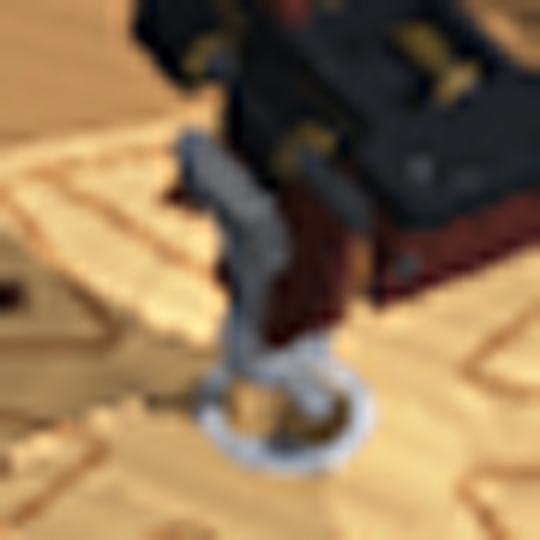

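```bash
python3 - <<'E'
from fit import *
o=get_obs();W=jaw(o)
B=np.array([.4905,.158,.058])
print("top ring",W.T@(wonz(319,188,.058,o)-B)*1000)
for h in (.066,.069,.072):
  print(h,(W.T@(wonz(319.5,221.4,h,o)-B)*1000).round(1),(W.T@(wonz(319.5,222.8,h,o)-o["ee_pos"])*1000).round(1), 49.2/ (wproj(wonz(319.5,221.4,h,o)+W[:,1]*.016,o)-wproj(wonz(319.5,221.4,h,o)-W[:,1]*.016,o))[0])
E
```

```text
top ring [ -0.25278936   0.32388306 -23.38543282]
0.066 [-8.   0.7 -2.3] [34.4  0.3 -8.5] 1.0294632946170557
0.069 [-11.    0.7  -3.3] [31.4  0.3 -9.5] 1.013703194462953
0.072 [-14.    0.7  -4.4] [ 28.4   0.3 -10.6] 0.9979440973501915
```

Emit:
drive_tool(
  commands=[
    {"x": 0,"y": 0,"z": -0.02,"turn": 0},
    {"x": 0,"y": 0,"z": -0.04,"turn": 0},
    {"x": 0,"y": 0,"z": -0.055,"turn": 0},
    {"x": 0,"y": 0,"z": -0.07,"turn": 0},
    {"x": 0,"y": 0,"z": -0.08,"turn": 0},
    {"x": 0,"y": 0,"z": -0.09,"turn": 0},
    {"x": 0,"y": 0,"z": -0.1,"turn": 0},
    {"x": 0,"y": 0,"z": -0.1,"turn": 0},
    {"x": 0,"y": 0,"z": -0.1,"turn": 0},
    {"x": 0,"y": 0,"z": -0.1,"turn": 0},
  ],
)

```text
time: 21.05
ee_pos: [0.496, 0.154, 0.0806]
eef_rot: [0.669, 0.239, 0.661, -0.241]
ft_force: [0.2, 0.6, -1.9]
width: 0.014
```

```bash
python3 - <<'E'
from fit import *
o=get_obs();W=jaw(o);print(o["ee_pos"].tolist(),o["ft_force"].round(1))
im=vision.read_camera("wrist")
cv2.imwrite("pics/w11b.png",cv2.resize(im[180:270,250:390],None,fx=5,fy=5,interpolation=cv2.INTER_CUBIC))
E
```

```text
[0.4959529054519326, 0.15399097970333947, 0.08058546749981088] [ 0.2  0.6 -1.9]
```

View pics/w11b.png

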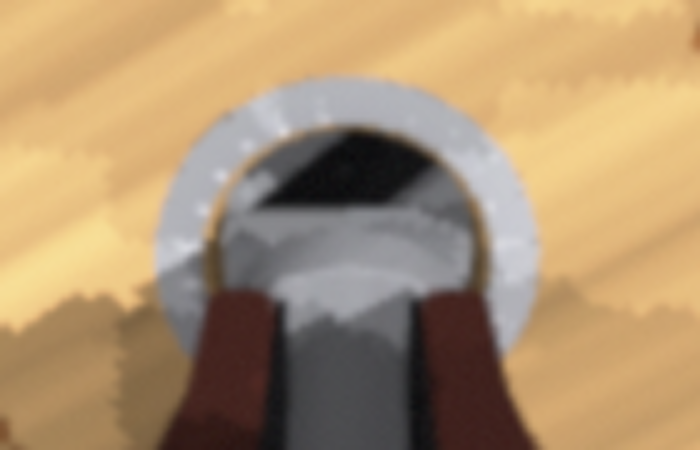

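Emit:
drive_tool(
  commands=[
    {"x": -0.006,"y": 0.005,"z": 0,"turn": 0},
    {"x": -0.012,"y": 0.01,"z": 0,"turn": 0},
    {"x": -0.018,"y": 0.015,"z": 0,"turn": 0},
    {"x": -0.024,"y": 0.02,"z": 0,"turn": 0},
    {"x": -0.03,"y": 0.025,"z": 0,"turn": 0},
    {"x": -0.036,"y": 0.03,"z": 0,"turn": 0},
    {"x": -0.042,"y": 0.035,"z": 0,"turn": 0},
    {"x": -0.046,"y": 0.038,"z": 0,"turn": 0},
    {"x": -0.046,"y": 0.038,"z": 0,"turn": 0},
    {"x": -0.046,"y": 0.038,"z": 0,"turn": 0},
  ],
)

```text
time: 22.35
ee_pos: [0.4881, 0.161, 0.0813]
eef_rot: [0.67, 0.239, 0.661, -0.24]
ft_force: [3.5, -7.2, 3.1]
width: 0.0135
```

```bash
python3 - <<'E'
from fit import *
o=get_obs();W=jaw(o);print(o["ee_pos"].tolist(),o["ft_force"].round(1))
im=vision.read_camera("wrist")
cv2.imwrite("pics/w12b.png",cv2.resize(im[180:380,250:390],None,fx=3,fy=3,interpolation=cv2.INTER_CUBIC))
p=proj("scene",o["ee_pos"]).astype(int);s=vision.read_camera("scene");x0,y0=p[0]-22,p[1]-25;print(x0,y0)
cv2.imwrite("pics/s12.png",cv2.resize(s[y0:y0+45,x0:x0+45],None,fx=12,fy=12,interpolation=cv2.INTER_CUBIC))
E
```

```text
[0.4880940410056359, 0.16099315681621781, 0.0813028911091557] [ 3.5 -7.2  3.1]
361 157
```

View pics/w12b.png

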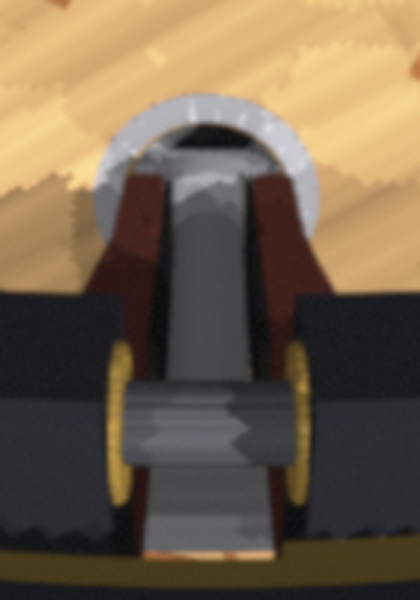

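View pics/s12.png

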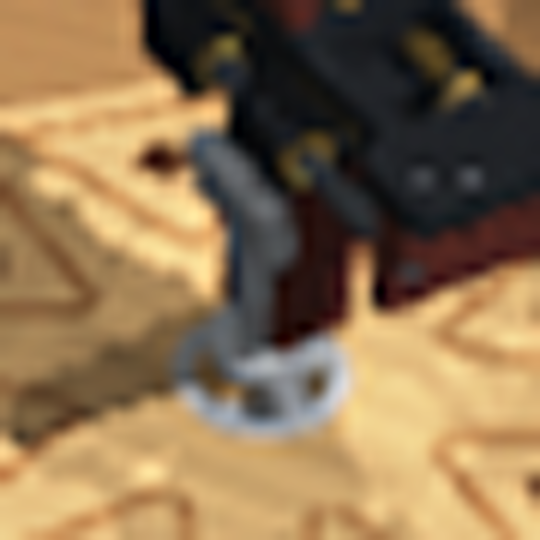

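Emit:
drive_tool(
  commands=[
    {"x": -0.003,"y": 0.002,"z": -0.01,"turn": 0},
    {"x": -0.006,"y": 0.004,"z": -0.02,"turn": 0},
    {"x": -0.009,"y": 0.007,"z": -0.03,"turn": 0},
    {"x": -0.012,"y": 0.01,"z": -0.04,"turn": 0},
    {"x": -0.015,"y": 0.012,"z": -0.05,"turn": 0},
    {"x": -0.015,"y": 0.012,"z": -0.06,"turn": 0},
    {"x": -0.015,"y": 0.012,"z": -0.07,"turn": 0},
    {"x": -0.015,"y": 0.012,"z": -0.08,"turn": 0},
    {"x": -0.015,"y": 0.012,"z": -0.085,"turn": 0},
    {"x": -0.015,"y": 0.012,"z": -0.085,"turn": 0},
  ],
)

```text
time: 23.7
ee_pos: [0.4866, 0.1624, 0.0653]
eef_rot: [0.671, 0.238, 0.66, -0.24]
ft_force: [3.1, -9.5, 6.9]
width: 0.0133
```

```bash
python3 - <<'E'
from fit import *
o=get_obs();W=jaw(o);print(o["ee_pos"].tolist(),o["ft_force"].round(1))
im=vision.read_camera("wrist")
cv2.imwrite("pics/w13b.png",cv2.resize(im[180:380,250:390],None,fx=3,fy=3,interpolation=cv2.INTER_CUBIC))
p=proj("scene",o["ee_pos"]).astype(int);s=vision.read_camera("scene");x0,y0=p[0]-22,p[1]-25;print(x0,y0)
cv2.imwrite("pics/s13.png",cv2.resize(s[y0:y0+45,x0:x0+45],None,fx=12,fy=12,interpolation=cv2.INTER_CUBIC))
E
```

```text
[0.4866486299916479, 0.1624460134879927, 0.06527505532389478] [ 3.1 -9.5  6.9]
361 160
```

View pics/w13b.png

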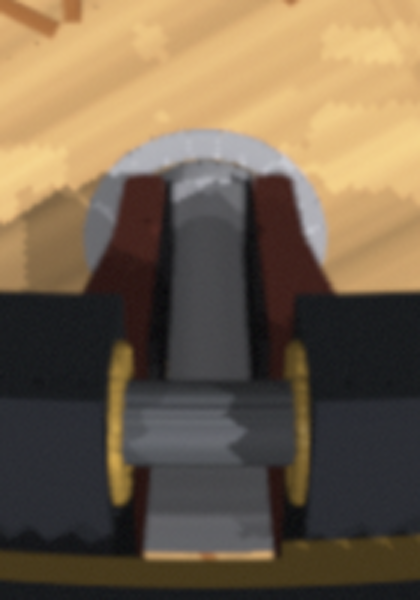

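View pics/s13.png

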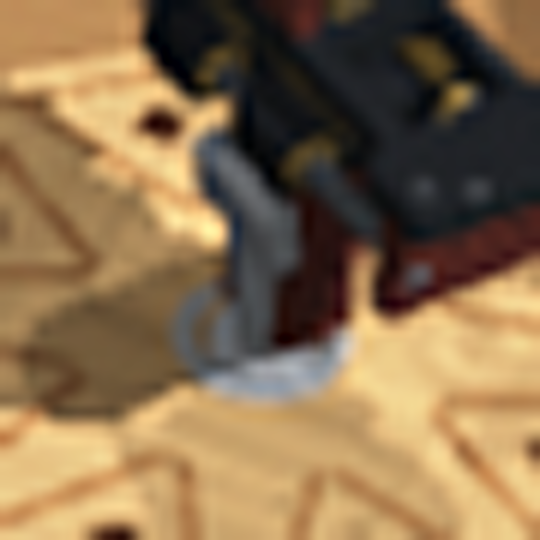

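Emit:
drive_tool(
  commands=[
    {"x": 0,"y": 0,"z": 0,"turn": 0},
    {"x": 0,"y": 0,"z": 0,"turn": 0},
    {"x": 0,"y": 0,"z": 0,"turn": 0},
    {"x": 0,"y": 0,"z": 0,"turn": 0},
    {"x": 0,"y": 0,"z": 0,"turn": 0},
    {"x": 0,"y": 0,"z": 0,"turn": 0},
    {"x": 0,"y": 0,"z": 0,"turn": 0},
    {"x": 0,"y": 0,"z": 0,"turn": 0},
    {"x": 0,"y": 0,"z": 0,"turn": 0},
    {"x": 0,"y": 0,"z": 0,"turn": 0},
  ],
  hand=-0.5,
)

```text
time: 25.05
ee_pos: [0.4866, 0.1624, 0.0653]
eef_rot: [0.671, 0.238, 0.66, -0.24]
ft_force: [0.4, -0.4, -0.3]
width: 0.0658
```

```bash
python3 - <<'E'
from fit import *
o=get_obs();W=jaw(o);print(o["ee_pos"].tolist(),o["ft_force"].round(1),o["width"])
im=vision.read_camera("wrist")
cv2.imwrite("pics/w14b.png",cv2.resize(im[180:400,220:420],None,fx=3,fy=3,interpolation=cv2.INTER_CUBIC))
p=proj("scene",o["ee_pos"]).astype(int);s=vision.read_camera("scene");x0,y0=p[0]-22,p[1]-25;print(x0,y0)
cv2.imwrite("pics/s14.png",cv2.resize(s[y0:y0+45,x0:x0+45],None,fx=12,fy=12,interpolation=cv2.INTER_CUBIC))
E
```

```text
[0.48664091209593197, 0.1624422179525715, 0.0652619997544814] [ 0.4 -0.4 -0.3] 0.06576013967432898
361 160
```

View pics/w14b.png

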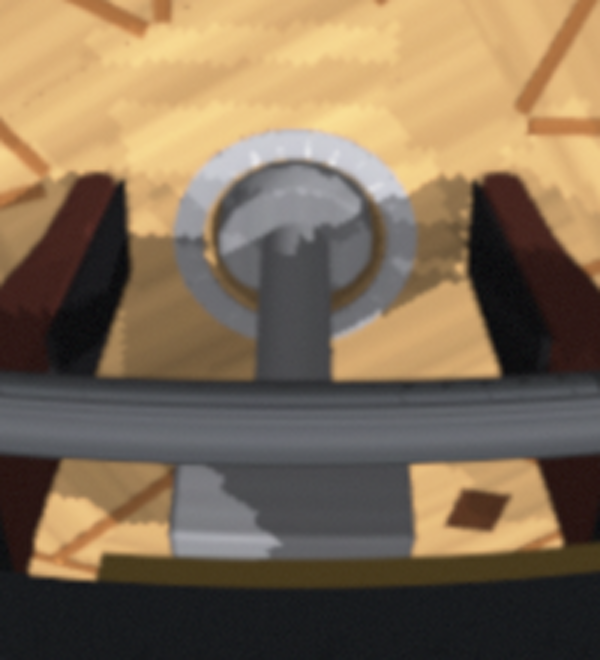

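View pics/s14.png

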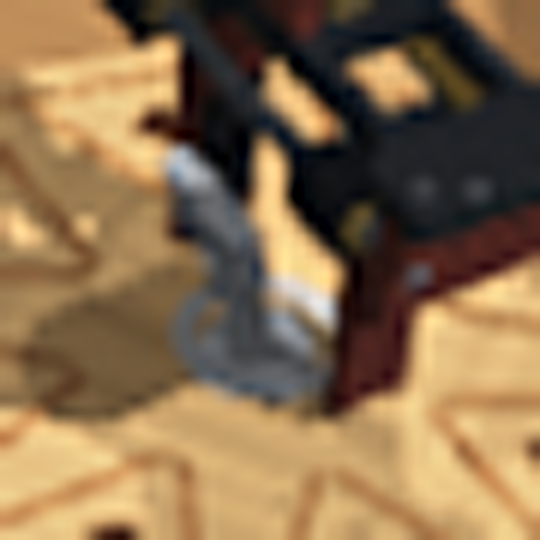

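```bash
python3 - <<'E'
from fit import *
o=get_obs();W=jaw(o);n=W[:,2]*[1,1,0];yj=W[:,1];up=np.array([0,0,1.])
B=np.array([.4905,.158,.030])
for t in (0,4,8,12,16):
  for fn in (-3,0,3):
    a=n*np.sin(np.radians(t))+up*np.cos(np.radians(t));p=-n*np.cos(np.radians(t))+up*np.sin(np.radians(t))
    f=lambda z,x=0,y=0:B+n*fn/1000+a*z/1000+p*x/1000+yj*y/1000
    q=lambda *v:((wproj(f(*v),o)-[220,180]+.5)*3).round().astype(int).tolist()
    print(t,fn,"shaftbase",q(26,7),"96+5",q(96,5,19),q(96,5,-19),"96-5",q(96,-5,19)[1],"col far",q(26,16)[1],"near",q(26,-16)[1],"L",q(26,0,-16),"R",q(26,0,16))
E
```

```text
0 -3 shaftbase [293, 191] 96+5 [435, 413] [150, 412] 96-5 468 col far 149 near 291 L [214, 222] R [373, 222]
0 0 shaftbase [294, 204] 96+5 [433, 430] [152, 430] 96-5 484 col far 163 near 303 L [215, 235] R [372, 235]
0 3 shaftbase [294, 218] 96+5 [432, 447] [154, 446] 96-5 499 col far 177 near 315 L [216, 248] R [372, 248]
4 -3 shaftbase [293, 200] 96+5 [432, 451] [154, 451] 96-5 500 col far 159 near 295 L [215, 230] R [372, 230]
4 0 shaftbase [294, 214] 96+5 [430, 467] [156, 467] 96-5 515 col far 174 near 307 L [215, 243] R [372, 243]
4 3 shaftbase [294, 227] 96+5 [428, 483] [158, 483] 96-5 529 col far 188 near 319 L [216, 256] R [371, 256]
8 -3 shaftbase [294, 209] 96+5 [428, 485] [158, 485] 96-5 527 col far 170 near 299 L [215, 237] R [372, 237]
8 0 shaftbase [294, 223] 96+5 [426, 500] [160, 500] 96-5 541 col far 184 near 311 L [216, 250] R [372, 250]
8 3 shaftbase [294, 236] 96+5 [424, 515] [162, 514] 96-5 554 col far 198 near 323 L [216, 263] R [371, 263]
12 -3 shaftbase [294, 218] 96+5 [423, 514] [163, 514] 96-5 550 col far 181 near 302 L [216, 244] R [372, 245]
12 0 shaftbase [294, 231] 96+5 [422, 528] [165, 528] 96-5 562 col far 195 near 314 L [216, 257] R [371, 257]
12 3 shaftbase [294, 244] 96+5 [420, 542] [166, 542] 96-5 575 col far 209 near 325 L [217, 270] R [371, 270]
16 -3 shaftbase [294, 226] 96+5 [419, 539] [167, 539] 96-5 568 col far 192 near 304 L [216, 251] R [371, 251]
16 0 shaftbase [294, 240] 96+5 [418, 552] [169, 552] 96-5 580 col far 206 near 316 L [217, 264] R [371, 264]
16 3 shaftbase [294, 253] 96+5 [416, 565] [170, 565] 96-5 592 col far 220 near 327 L [217, 276] R [370, 276]
```

```bash
python3 - <<'E'
from fit import *
o=get_obs();W=jaw(o);n=W[:,2]*[1,1,0];yj=W[:,1];up=np.array([0,0,1.])
B=np.array([.4905,.158,.030])
def f(v):
    t,fn,fz,fy=v
    a=n*np.sin(np.radians(t))+up*np.cos(np.radians(t));p=-n*np.cos(np.radians(t))+up*np.sin(np.radians(t))
    return lambda z,x=0,y=0:B+n*fn/1000+up*fz/1000+a*z/1000+p*x/1000+yj*(y+fy)/1000
obs=[((96,5,19),(412,532)),((96,5,-19),(172,532)),((96,-5,19),(409,557)),((96,-5,-19),(177,557)),((26,7,0),(None,240))]
def r(v):
    g=f(v);R_=[]
    for P,(x,y) in obs:
        q=(wproj(g(*P),o)-[220,180]+.5)*3
        if x is not None:R_.append(q[0]-x)
        R_.append(q[1]-y)
    return np.array(R_)
b=least_squares(r,[14,0,0,0]);print(b.x,b.fun.round(0))
W_=f(b.x);print(W_(84),W_(0))
E
```

```text
[14.02802424  4.16807518 -6.68878275 -0.1594097 ] [ 0. -2.  0. -2. -2.  3.  1.  2. -1.]
[0.50930699 0.14225668 0.10480561] [0.49361145 0.15522285 0.02331072]
```

Emit:
drive_tool(
  commands=[
    {"x": 0,"y": 0,"z": 0.15,"turn": 0},
    {"x": 0,"y": 0,"z": 0.3,"turn": 0},
    {"x": 0,"y": 0,"z": 0.4,"turn": 0},
    {"x": 0.01,"y": -0.01,"z": 0.4,"turn": -0.2},
    {"x": 0.019,"y": -0.022,"z": 0.4,"turn": -0.4},
    {"x": 0.019,"y": -0.022,"z": 0.4,"turn": -0.6},
    {"x": 0.019,"y": -0.022,"z": 0.4,"turn": -0.8},
    {"x": 0.019,"y": -0.022,"z": 0.4,"turn": -1},
    {"x": 0.019,"y": -0.022,"z": 0.4,"turn": -1},
    {"x": 0.019,"y": -0.022,"z": 0.4,"turn": -1},
  ],
  hand=-1,
)

```text
time: 26.4
ee_pos: [0.4904, 0.158, 0.1453]
eef_rot: [0.529, 0.472, 0.519, -0.478]
ft_force: [-0.2, -0.6, -0.0]
width: 0.0874
```

Emit:
drive_tool(
  commands=[
    {"x": 0,"y": 0,"z": 0,"turn": -0.2},
    {"x": 0,"y": 0,"z": 0,"turn": -0.4},
    {"x": 0,"y": 0,"z": 0,"turn": -0.6},
    {"x": 0,"y": 0,"z": 0,"turn": -0.8},
    {"x": 0,"y": 0,"z": 0,"turn": -1},
    {"x": 0,"y": 0,"z": 0,"turn": -1},
    {"x": 0,"y": 0,"z": 0,"turn": -1},
    {"x": 0,"y": 0,"z": 0,"turn": -1},
    {"x": 0,"y": 0,"z": 0,"turn": -1},
    {"x": 0,"y": 0,"z": 0,"turn": -1},
  ],
)

```text
time: 27.65
ee_pos: [0.4904, 0.158, 0.1453]
eef_rot: [-0.306, -0.634, -0.299, 0.644]
ft_force: [-0.0, 0.3, -0.1]
width: 0.0879
```

```bash
python3 - <<'E'
from fit import *
o=get_obs();W=jaw(o);print(o["ee_pos"].tolist(),np.degrees(np.arctan2(W[1,1],W[0,1])),o["q"].round(2))
im=vision.read_camera("wrist");cv2.imwrite("pics/w15.png",im)
s=vision.read_camera("scene");cv2.imwrite("pics/s15.png",cv2.resize(s[150:210,350:415],None,fx=9,fy=9,interpolation=cv2.INTER_CUBIC))
E
```

```text
[0.4903857053992632, 0.15801273855561646, 0.14527392884423554] -39.35880703590962 [ 0.3   0.38  1.92 -0.02  0.85  0.99]
```

View pics/w15.png

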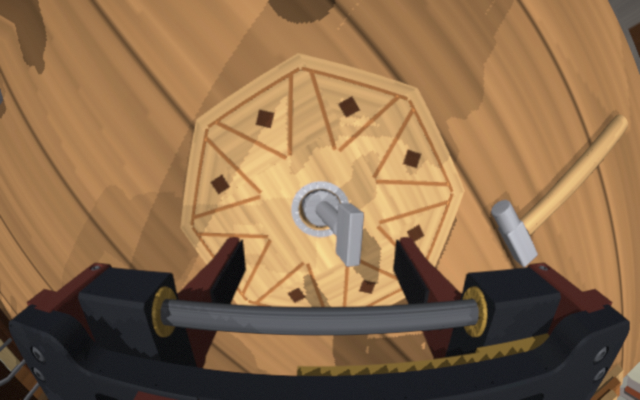

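View pics/s15.png

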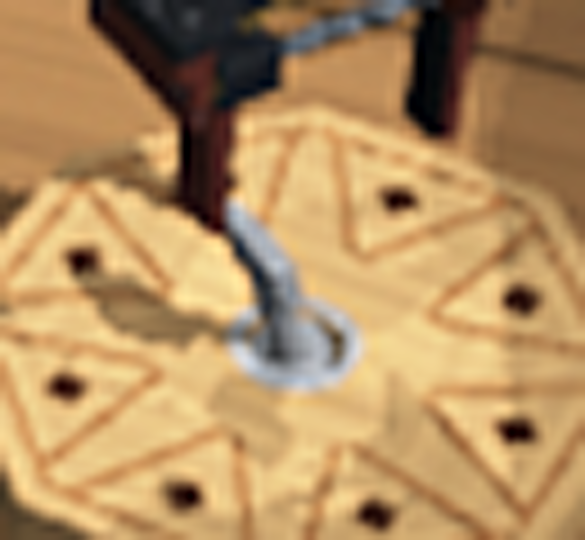

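Emit:
drive_tool(
  commands=[
    {"x": 0,"y": 0,"z": -0.06,"turn": 0},
    {"x": 0,"y": 0,"z": -0.12,"turn": 0},
    {"x": 0,"y": 0,"z": -0.18,"turn": 0},
    {"x": 0,"y": 0,"z": -0.24,"turn": 0},
    {"x": 0,"y": 0,"z": -0.24,"turn": 0},
    {"x": 0,"y": 0,"z": -0.24,"turn": 0},
    {"x": 0,"y": 0,"z": -0.24,"turn": 0},
    {"x": 0,"y": 0,"z": -0.24,"turn": 0},
    {"x": 0,"y": 0,"z": -0.24,"turn": 0},
    {"x": 0,"y": 0,"z": -0.24,"turn": 0},
  ],
)

```text
time: 29.0
ee_pos: [0.4904, 0.158, 0.0974]
eef_rot: [-0.306, -0.635, -0.299, 0.644]
ft_force: [0.6, 0.6, -0.2]
width: 0.088
```

Emit:
drive_tool(
  commands=[
    {"x": 0,"y": 0,"z": 0,"turn": 0},
    {"x": 0,"y": 0,"z": 0,"turn": 0},
    {"x": 0,"y": 0,"z": 0,"turn": 0},
    {"x": 0,"y": 0,"z": 0,"turn": 0},
    {"x": 0,"y": 0,"z": 0,"turn": 0},
    {"x": 0,"y": 0,"z": 0,"turn": 0},
    {"x": 0,"y": 0,"z": 0,"turn": 0},
    {"x": 0,"y": 0,"z": 0,"turn": 0},
    {"x": 0,"y": 0,"z": 0,"turn": 0},
    {"x": 0,"y": 0,"z": 0,"turn": 0},
  ],
  hand=1,
  newtons=10,
)

```text
time: 30.25
ee_pos: [0.4905, 0.1581, 0.0974]
eef_rot: [-0.306, -0.635, -0.299, 0.644]
ft_force: [0.3, -0.5, 0.6]
width: 0.0129
```

```bash
python3 - <<'E'
from fit import *
o=get_obs();W=jaw(o);print(o["ee_pos"].tolist(),o["width"],o["ft_force"].round(1),o["torque"].round(2))
im=vision.read_camera("wrist");cv2.imwrite("pics/w16.png",im[150:400,200:440])
s=vision.read_camera("scene");cv2.imwrite("pics/s16.png",cv2.resize(s[150:210,350:415],None,fx=9,fy=9,interpolation=cv2.INTER_CUBIC))
E
```

```text
[0.49048191494601545, 0.15805650549166553, 0.09738701139868615] 0.012917927519725703 [ 0.3 -0.5  0.6] [-0.09  0.02 -0.03]
```

View pics/s16.png

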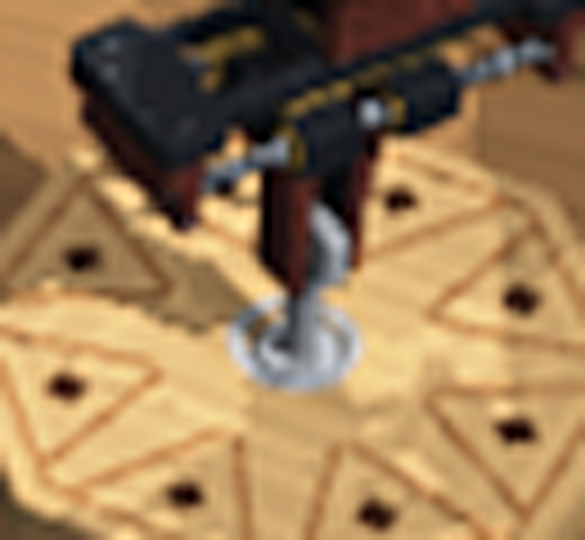

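View pics/w16.png

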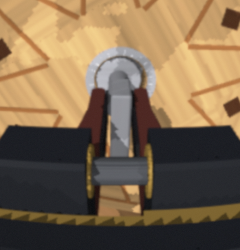

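Emit:
drive_tool(
  commands=[
    {"x": 0,"y": 0,"z": 0,"turn": 0},
    {"x": 0,"y": 0,"z": 0,"turn": 0},
    {"x": 0,"y": 0,"z": 0,"turn": 0},
    {"x": 0,"y": 0,"z": 0,"turn": 0},
    {"x": 0,"y": 0,"z": 0,"turn": 0},
    {"x": 0,"y": 0,"z": 0,"turn": 0},
    {"x": 0,"y": 0,"z": 0,"turn": 0},
    {"x": 0,"y": 0,"z": 0,"turn": 0},
    {"x": 0,"y": 0,"z": 0,"turn": 0},
    {"x": 0,"y": 0,"z": 0,"turn": 0},
  ],
  hand=1,
  newtons=30,
)

```text
time: 31.6
ee_pos: [0.4905, 0.1581, 0.0974]
eef_rot: [-0.306, -0.635, -0.299, 0.644]
ft_force: [0.7, -0.1, 1.7]
width: 0.0124
```

```bash
python3 - <<'E'
from fit import *
o=get_obs();W=jaw(o);print(o["ee_pos"].tolist(),o["width"],o["ft_force"].round(1),o["torque"].round(2))
im=vision.read_camera("wrist");cv2.imwrite("pics/w17.png",cv2.resize(im[180:380,250:390],None,fx=4,fy=3,interpolation=cv2.INTER_CUBIC))
E
```

```text
[0.4904966330054983, 0.15805411760933422, 0.09739618735748115] 0.012404966734458768 [ 0.7 -0.1  1.7] [-0.06  0.02  0.02]
```

View pics/w17.png

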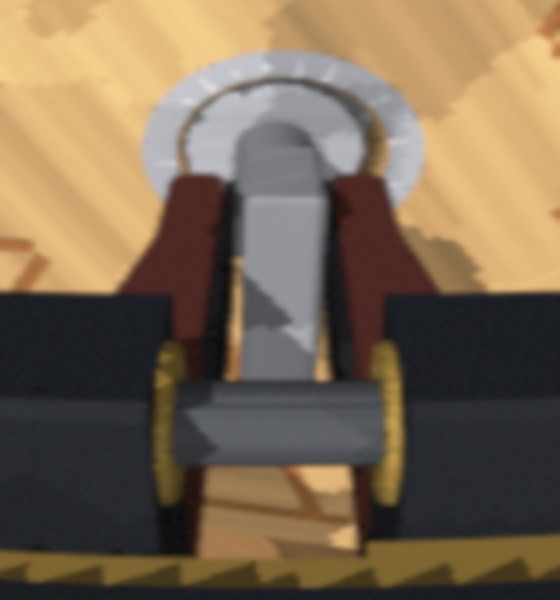

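Emit:
drive_tool(
  commands=[
    {"x": 0,"y": 0,"z": 0.01,"turn": 0},
    {"x": 0,"y": 0,"z": 0.02,"turn": 0},
    {"x": 0,"y": 0,"z": 0.025,"turn": 0},
    {"x": 0,"y": 0,"z": 0.025,"turn": 0},
    {"x": 0,"y": 0,"z": 0.025,"turn": 0},
    {"x": 0,"y": 0,"z": 0.025,"turn": 0},
    {"x": 0,"y": 0,"z": 0.025,"turn": 0},
    {"x": 0,"y": 0,"z": 0.025,"turn": 0},
    {"x": 0,"y": 0,"z": 0.025,"turn": 0},
    {"x": 0,"y": 0,"z": 0.025,"turn": 0},
  ],
)

```text
time: 32.9
ee_pos: [0.4905, 0.1581, 0.1024]
eef_rot: [-0.306, -0.635, -0.299, 0.644]
ft_force: [0.3, -0.3, -1.0]
width: 0.0123
```

```bash
python3 - <<'E'
from fit import *
o=get_obs();W=jaw(o);print(o["ee_pos"].tolist(),o["width"],o["ft_force"].round(1),o["torque"].round(2))
im=vision.read_camera("wrist");cv2.imwrite("pics/w18.png",cv2.resize(im[180:380,250:390],None,fx=4,fy=3,interpolation=cv2.INTER_CUBIC))
E
```

```text
[0.4904808586766157, 0.15806131152432065, 0.10239292950328518] 0.012314265017649255 [ 0.3 -0.3 -1. ] [-0.04  0.13  0.01]
```

View pics/w18.png

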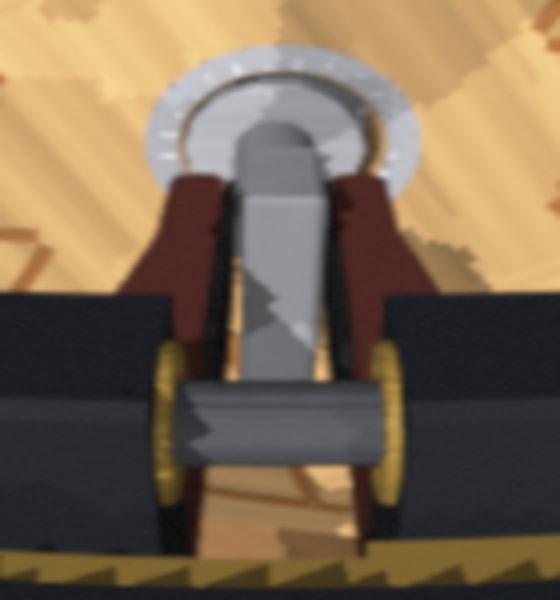

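Emit:
drive_tool(
  commands=[
    {"x": 0,"y": 0,"z": -0.01,"turn": 0},
    {"x": 0,"y": 0,"z": -0.02,"turn": 0},
    {"x": 0,"y": 0,"z": -0.025,"turn": 0},
    {"x": 0,"y": 0,"z": -0.025,"turn": 0},
    {"x": 0,"y": 0,"z": -0.025,"turn": 0},
    {"x": 0,"y": 0,"z": -0.025,"turn": 0},
    {"x": 0,"y": 0,"z": -0.025,"turn": 0},
    {"x": 0,"y": 0,"z": -0.025,"turn": 0},
    {"x": 0,"y": 0,"z": -0.025,"turn": 0},
    {"x": 0,"y": 0,"z": -0.025,"turn": 0},
  ],
)

```text
time: 34.2
ee_pos: [0.4905, 0.1581, 0.0974]
eef_rot: [-0.306, -0.635, -0.299, 0.644]
ft_force: [0.5, -0.7, 0.0]
width: 0.0123
```

Emit:
drive_tool(
  commands=[
    {"x": 0,"y": 0,"z": 0,"turn": 0},
    {"x": 0,"y": 0,"z": 0,"turn": 0},
    {"x": 0,"y": 0,"z": 0,"turn": 0},
    {"x": 0,"y": 0,"z": 0,"turn": 0},
    {"x": 0,"y": 0,"z": 0.02,"turn": 0},
    {"x": 0,"y": 0,"z": 0.045,"turn": 0},
    {"x": 0,"y": 0,"z": 0.045,"turn": 0},
    {"x": 0,"y": 0,"z": 0.045,"turn": 0},
    {"x": 0,"y": 0,"z": 0.045,"turn": 0},
    {"x": 0,"y": 0,"z": 0.045,"turn": 0},
  ],
  hand=-0.4,
)

```text
time: 35.45
ee_pos: [0.4905, 0.158, 0.1063]
eef_rot: [-0.306, -0.634, -0.299, 0.644]
ft_force: [0.4, 0.2, -0.1]
width: 0.0616
```

Emit:
drive_tool(
  commands=[
    {"x": 0,"y": 0,"z": 0,"turn": 0},
    {"x": 0,"y": 0,"z": 0,"turn": 0},
    {"x": 0,"y": 0,"z": 0,"turn": 0},
    {"x": 0,"y": 0,"z": 0,"turn": 0},
    {"x": 0,"y": 0,"z": 0,"turn": 0},
    {"x": 0,"y": 0,"z": 0,"turn": 0},
    {"x": 0,"y": 0,"z": 0,"turn": 0},
    {"x": 0,"y": 0,"z": 0,"turn": 0},
    {"x": 0,"y": 0,"z": 0,"turn": 0},
    {"x": 0,"y": 0,"z": 0,"turn": 0},
  ],
  hand=1,
  newtons=15,
)

```text
time: 36.7
ee_pos: [0.4905, 0.1581, 0.1063]
eef_rot: [-0.306, -0.635, -0.299, 0.644]
ft_force: [-0.6, 0.9, 0.6]
width: 0.0102
```

```bash
python3 - <<'E'
from fit import *
o=get_obs();W=jaw(o);print(o["ee_pos"].tolist(),o["width"],o["ft_force"].round(1),o["torque"].round(2))
im=vision.read_camera("wrist");cv2.imwrite("pics/w19.png",cv2.resize(im[180:380,250:390],None,fx=4,fy=3,interpolation=cv2.INTER_CUBIC))
E
```

```text
[0.490499813818277, 0.1580702210519744, 0.10634667884266025] 0.010184030726730409 [-0.6  0.9  0.6] [-0.03  0.12  0.02]
```

View pics/w19.png

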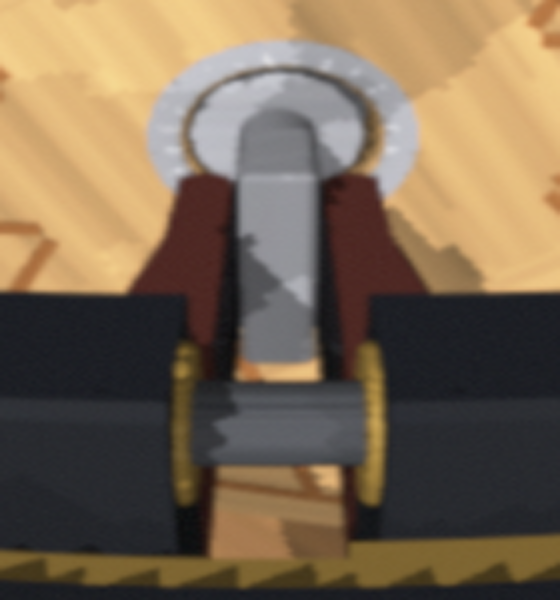

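Emit:
drive_tool(
  commands=[
    {"x": 0.004,"y": -0.003,"z": 0,"turn": 0},
    {"x": 0.004,"y": -0.003,"z": -0.005,"turn": 0},
    {"x": 0.004,"y": -0.003,"z": -0.01,"turn": 0},
    {"x": 0.004,"y": -0.003,"z": -0.01,"turn": 0},
    {"x": 0.004,"y": -0.003,"z": -0.01,"turn": 0},
    {"x": 0.004,"y": -0.003,"z": -0.01,"turn": 0},
    {"x": 0.004,"y": -0.003,"z": -0.01,"turn": 0},
    {"x": 0.004,"y": -0.003,"z": -0.01,"turn": 0},
    {"x": 0.004,"y": -0.003,"z": -0.01,"turn": 0},
    {"x": 0.004,"y": -0.003,"z": -0.01,"turn": 0},
  ],
)

```text
time: 38.0
ee_pos: [0.4921, 0.1578, 0.106]
eef_rot: [-0.306, -0.635, -0.299, 0.643]
ft_force: [-3.5, -0.1, 17.6]
width: 0.0099
```

Emit:
drive_tool(
  commands=[
    {"x": 0,"y": 0,"z": 0,"turn": 0},
    {"x": 0,"y": 0,"z": 0,"turn": 0},
    {"x": 0,"y": 0,"z": 0,"turn": 0},
    {"x": 0,"y": 0,"z": 0,"turn": 0},
    {"x": 0,"y": 0,"z": 0,"turn": 0},
    {"x": 0,"y": 0,"z": 0,"turn": 0},
    {"x": 0,"y": 0,"z": 0,"turn": 0},
    {"x": 0,"y": 0,"z": 0,"turn": 0},
    {"x": 0,"y": 0,"z": 0,"turn": 0},
    {"x": 0,"y": 0,"z": 0,"turn": 0},
  ],
  hand=-0.4,
)

```text
time: 39.25
ee_pos: [0.4921, 0.1578, 0.106]
eef_rot: [-0.306, -0.635, -0.299, 0.643]
ft_force: [0.2, 0.6, 0.5]
width: 0.0615
```

```bash
python3 - <<'E'
from fit import *
o=get_obs();W=jaw(o);print(o["ee_pos"].tolist(),o["width"],o["ft_force"].round(1),o["torque"].round(2))
im=vision.read_camera("wrist");cv2.imwrite("pics/w20.png",cv2.resize(im[180:380,230:410],None,fx=3,fy=3,interpolation=cv2.INTER_CUBIC))
s=vision.read_camera("scene");cv2.imwrite("pics/s20.png",cv2.resize(s[150:210,350:415],None,fx=9,fy=9,interpolation=cv2.INTER_CUBIC))
for z in (0,26,72,96):
  P=np.array([.4905,.158,.03+z/1000]);print(z,((wproj(P,o)-[230,180]+.5)*3).round(),((proj("scene",P)-[350,150]+.5)*9).round())
E
```

```text
[0.4920711093502877, 0.15776918745075105, 0.106022860666504] 0.06150156520084847 [0.2 0.6 0.5] [-0.03  0.08 -0.08]
0 [263. 107.] [288. 397.]
26 [263. 141.] [293. 348.]
72 [262. 224.] [303. 258.]
96 [262. 284.] [308. 210.]
```

View pics/w20.png

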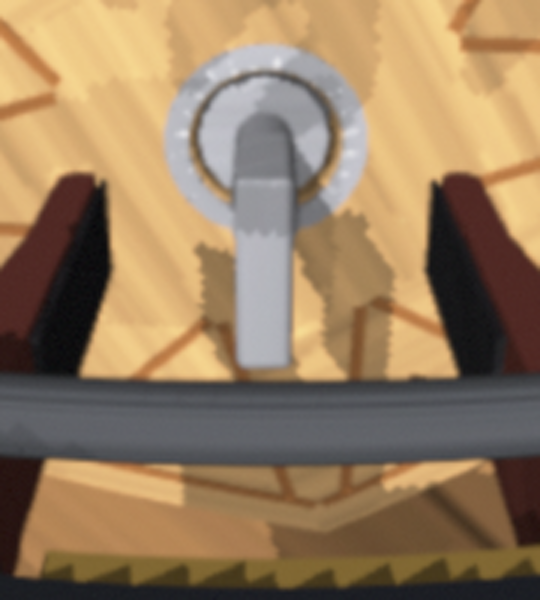

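View pics/s20.png

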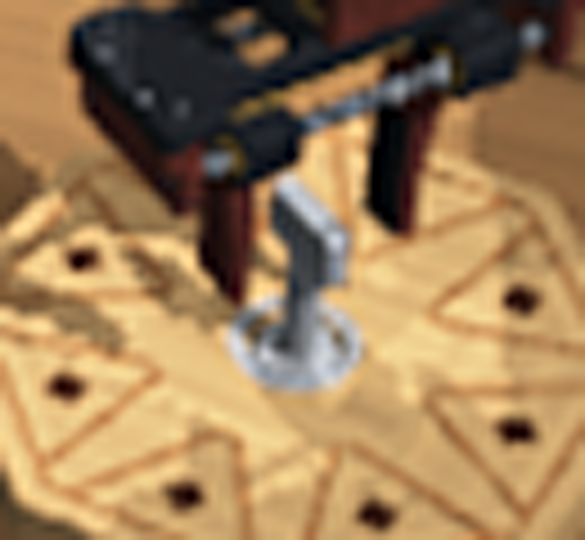

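Emit:
drive_tool(
  commands=[
    {"x": 0,"y": 0,"z": 0,"turn": 0},
    {"x": 0,"y": 0,"z": 0,"turn": 0},
    {"x": 0,"y": 0,"z": 0,"turn": 0},
    {"x": 0,"y": 0,"z": 0,"turn": 0},
    {"x": 0,"y": 0,"z": 0,"turn": 0},
    {"x": 0,"y": 0,"z": 0,"turn": 0.2},
    {"x": 0,"y": 0,"z": 0,"turn": 0.4},
    {"x": 0,"y": 0,"z": 0,"turn": 0.6},
    {"x": 0,"y": 0,"z": 0,"turn": 0.845},
    {"x": 0,"y": 0,"z": 0,"turn": 0.845},
  ],
  hand=1,
  newtons=35,
)

```text
time: 40.6
ee_pos: [0.4918, 0.1577, 0.1059]
eef_rot: [-0.498, -0.503, -0.489, 0.509]
ft_force: [-0.2, -0.3, -1.5]
width: 0.0099
```

Emit:
drive_tool(
  commands=[
    {"x": 0,"y": 0,"z": 0,"turn": 0},
    {"x": 0,"y": 0,"z": 0,"turn": 0},
    {"x": 0,"y": 0,"z": -0.005,"turn": 0},
    {"x": 0,"y": 0,"z": -0.01,"turn": 0},
    {"x": 0,"y": 0,"z": -0.015,"turn": 0},
    {"x": 0,"y": 0,"z": -0.02,"turn": 0},
    {"x": 0,"y": 0,"z": -0.02,"turn": 0},
    {"x": 0,"y": 0,"z": -0.02,"turn": 0},
    {"x": 0,"y": 0,"z": -0.02,"turn": 0},
    {"x": 0,"y": 0,"z": -0.02,"turn": 0},
  ],
)

```text
time: 41.85
ee_pos: [0.4919, 0.1577, 0.1019]
eef_rot: [-0.498, -0.503, -0.489, 0.509]
ft_force: [0.4, -0.2, -1.4]
width: 0.01
```

```bash
python3 - <<'E'
from fit import *
o=get_obs();W=jaw(o);print(o["ee_pos"].tolist(),o["width"],o["ft_force"].round(1),o["torque"].round(2),np.degrees(np.arctan2(W[1,1],W[0,1])))
im=vision.read_camera("wrist");cv2.imwrite("pics/w21.png",cv2.resize(im[180:380,250:390],None,fx=4,fy=3,interpolation=cv2.INTER_CUBIC))
E
```

```text
[0.4918986534132046, 0.15772699103097054, 0.10193226037203022] 0.009992448365880206 [ 0.4 -0.2 -1.4] [-0.06  0.09  0.02] -1.4291579274640582
```

View pics/w21.png

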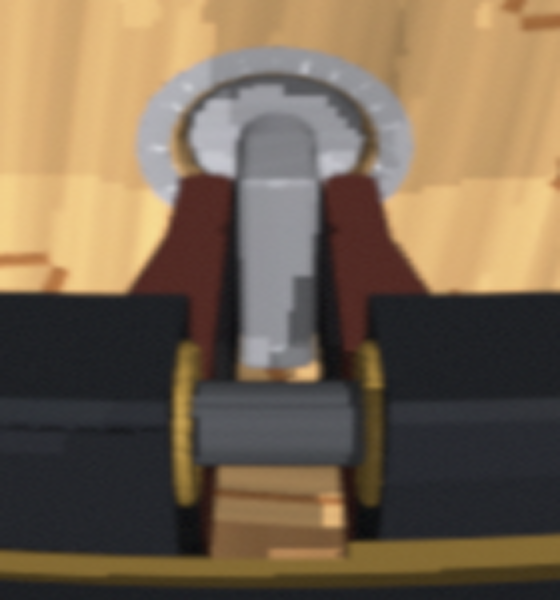

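Emit:
drive_tool(
  commands=[
    {"x": 0,"y": 0,"z": -0.01,"turn": 0},
    {"x": 0,"y": 0,"z": -0.02,"turn": 0},
    {"x": 0,"y": 0,"z": -0.03,"turn": 0},
    {"x": 0,"y": 0,"z": -0.04,"turn": 0},
    {"x": 0,"y": 0,"z": -0.05,"turn": 0},
    {"x": 0,"y": 0,"z": -0.06,"turn": 0},
    {"x": 0,"y": 0,"z": -0.067,"turn": 0},
    {"x": 0,"y": 0,"z": -0.072,"turn": 0},
    {"x": 0,"y": 0,"z": -0.072,"turn": 0},
    {"x": 0,"y": 0,"z": -0.072,"turn": 0},
  ],
)

```text
time: 43.15
ee_pos: [0.4921, 0.1578, 0.0881]
eef_rot: [-0.498, -0.504, -0.489, 0.509]
ft_force: [-2.0, -0.6, 8.6]
width: 0.0097
```

```bash
python3 - <<'E'
from fit import *
o=get_obs();W=jaw(o);print(o["ee_pos"].tolist(),o["width"],o["ft_force"].round(1),o["torque"].round(2),np.degrees(np.arctan2(W[1,1],W[0,1])))
im=vision.read_camera("wrist");cv2.imwrite("pics/w22.png",cv2.resize(im[180:380,250:390],None,fx=4,fy=3,interpolation=cv2.INTER_CUBIC))
E
```

```text
[0.49213540796578986, 0.15779625235346467, 0.08805633297234691] 0.00969941364623495 [-2.  -0.6  8.6] [-0.17  0.54 -0.04] -1.4329483576033917
```

View pics/w22.png

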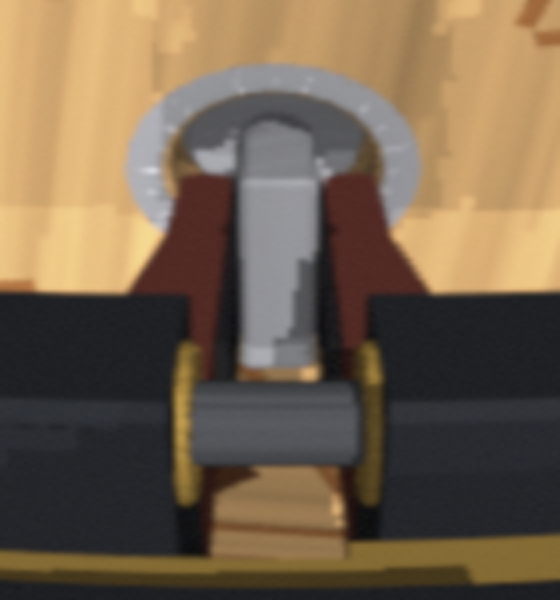

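Emit:
drive_tool(
  commands=[
    {"x": 0,"y": 0,"z": -0.004,"turn": 0},
    {"x": 0,"y": 0,"z": -0.004,"turn": 0.1},
    {"x": 0,"y": 0,"z": -0.004,"turn": 0.2},
    {"x": 0,"y": 0,"z": -0.004,"turn": 0.32},
    {"x": 0,"y": 0,"z": -0.004,"turn": 0.44},
    {"x": 0,"y": 0,"z": -0.004,"turn": 0.56},
    {"x": 0,"y": 0,"z": -0.004,"turn": 0.68},
    {"x": 0,"y": 0,"z": -0.004,"turn": 0.8},
    {"x": 0,"y": 0,"z": -0.004,"turn": 1},
    {"x": 0,"y": 0,"z": -0.004,"turn": 1},
  ],
)

```text
time: 44.45
ee_pos: [0.4927, 0.1579, 0.088]
eef_rot: [0.656, 0.278, 0.644, -0.278]
ft_force: [-1.9, -0.4, 10.4]
width: 0.0097
```

```bash
python3 - <<'E'
from fit import *
o=get_obs();W=jaw(o);print(o["ee_pos"].tolist(),o["width"],o["ft_force"].round(1),o["torque"].round(2),np.degrees(np.arctan2(W[1,1],W[0,1])))
im=vision.read_camera("wrist");cv2.imwrite("pics/w23.png",cv2.resize(im[180:380,250:390],None,fx=4,fy=3,interpolation=cv2.INTER_CUBIC))
E
```

```text
[0.49271475600340114, 0.15794636847466834, 0.08802092120474704] 0.009691005855519087 [-1.9 -0.4 10.4] [-0.19  0.42  0.04] 43.67283698505637
```

View pics/w23.png

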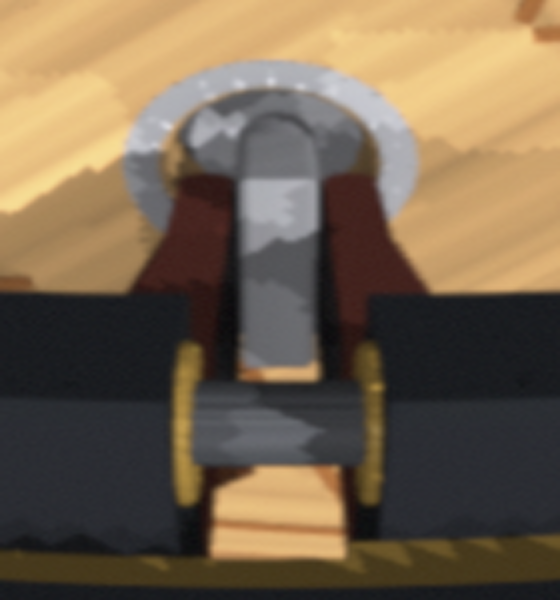

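Emit:
drive_tool(
  commands=[
    {"x": 0,"y": 0,"z": -0.003,"turn": 0.1},
    {"x": 0,"y": 0,"z": -0.003,"turn": 0.22},
    {"x": 0,"y": 0,"z": -0.003,"turn": 0.34},
    {"x": 0,"y": 0,"z": -0.003,"turn": 0.46},
    {"x": 0,"y": 0,"z": -0.003,"turn": 0.58},
    {"x": 0,"y": 0,"z": -0.003,"turn": 0.7},
    {"x": 0,"y": 0,"z": -0.003,"turn": 0.85},
    {"x": 0,"y": 0,"z": -0.003,"turn": 1},
    {"x": 0,"y": 0,"z": -0.003,"turn": 1},
    {"x": 0,"y": 0,"z": -0.003,"turn": 1},
  ],
)

```text
time: 45.75
ee_pos: [0.4926, 0.1575, 0.088]
eef_rot: [0.712, 0.01, 0.702, -0.007]
ft_force: [-3.1, -2.7, 11.9]
width: 0.0098
```

```bash
python3 - <<'E'
from fit import *
o=get_obs();W=jaw(o);print(o["ee_pos"].tolist(),o["width"],o["ft_force"].round(1),o["torque"].round(2),np.degrees(np.arctan2(W[1,1],W[0,1])))
im=vision.read_camera("wrist");cv2.imwrite("pics/w24.png",cv2.resize(im[180:380,250:390],None,fx=4,fy=3,interpolation=cv2.INTER_CUBIC))
E
```

```text
[0.49261557128561223, 0.157531645823781, 0.08804645076921412] 0.00976457853708933 [-3.1 -2.7 11.9] [-0.79  0.63  0.04] 88.62480041641258
```

View pics/w24.png

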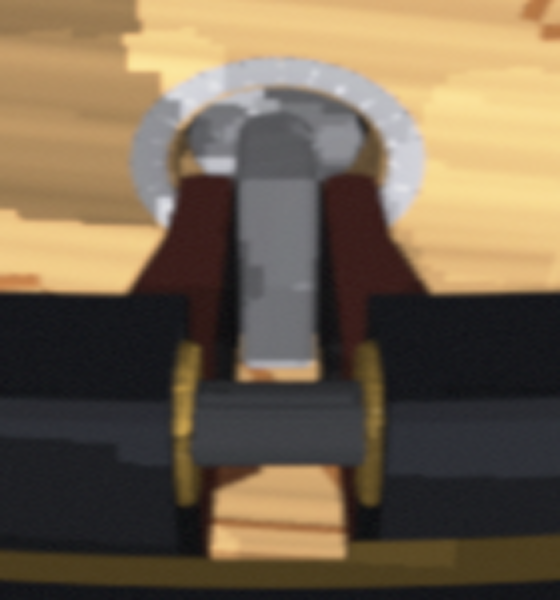

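Emit:
drive_tool(
  commands=[
    {"x": -0.002,"y": 0,"z": 0.004,"turn": 0},
    {"x": -0.002,"y": 0,"z": 0.008,"turn": 0},
    {"x": -0.002,"y": 0,"z": 0.012,"turn": 0},
    {"x": -0.002,"y": 0,"z": 0.016,"turn": 0},
    {"x": -0.002,"y": 0,"z": 0.02,"turn": 0},
    {"x": -0.002,"y": 0,"z": 0.024,"turn": 0},
    {"x": -0.002,"y": 0,"z": 0.028,"turn": 0},
    {"x": -0.002,"y": 0,"z": 0.03,"turn": 0},
    {"x": -0.002,"y": 0,"z": 0.03,"turn": 0},
    {"x": -0.002,"y": 0,"z": 0.03,"turn": 0},
  ],
)

```text
time: 47.05
ee_pos: [0.4923, 0.1575, 0.094]
eef_rot: [0.712, 0.01, 0.702, -0.007]
ft_force: [0.7, -2.2, 3.4]
width: 0.0101
```

Emit:
drive_tool(
  commands=[
    {"x": 0,"y": 0,"z": 0,"turn": 0},
    {"x": 0,"y": 0,"z": 0,"turn": 0},
    {"x": 0,"y": 0,"z": 0,"turn": 0},
    {"x": 0,"y": 0,"z": 0,"turn": 0},
    {"x": 0,"y": 0,"z": 0,"turn": 0},
    {"x": 0,"y": 0,"z": 0,"turn": 0},
    {"x": 0,"y": 0,"z": 0,"turn": 0},
    {"x": 0,"y": 0,"z": 0,"turn": 0},
    {"x": 0,"y": 0,"z": 0,"turn": 0},
    {"x": 0,"y": 0,"z": 0,"turn": 0},
  ],
  hand=-0.5,
)

```text
time: 48.3
ee_pos: [0.4923, 0.1575, 0.094]
eef_rot: [0.712, 0.01, 0.702, -0.007]
ft_force: [0.3, 0.5, 0.4]
width: 0.0659
```

```bash
python3 - <<'E'
from fit import *
o=get_obs();W=jaw(o);print(o["ee_pos"].tolist(),o["width"],o["ft_force"].round(1))
im=vision.read_camera("wrist");cv2.imwrite("pics/w25.png",cv2.resize(im[180:380,230:410],None,fx=3,fy=3,interpolation=cv2.INTER_CUBIC))
yj=W[:,1];n=W[:,2]*[1,1,0]
for dn in (36,40,43.5):
  B=np.array([.4915,.1577,.058-dn/1000])
  q=lambda z,x,y:((wproj(B+np.array([0,0,z/1000])+yj*x/1000+n*y/1000,o)-[230,180]+.5)*3).round().astype(int).tolist()
  print(dn,"top far/near edge L/R",q(96,-5,-19),q(96,5,-19),q(96,-5,19),q(96,5,19),"coltop far",q(26,0,-16),"L",q(26,-16,0),"R",q(26,16,0))
E
```

```text
[0.49233829248940464, 0.15750906522379746, 0.09404818193266805] 0.0659380206904283 [0.3 0.5 0.4]
36 top far/near edge L/R [239, 185] [301, 185] [241, 380] [298, 380] coltop far [268, 77] L [201, 141] R [335, 141]
40 top far/near edge L/R [239, 175] [300, 175] [242, 367] [297, 367] coltop far [268, 72] L [202, 135] R [334, 135]
43.5 top far/near edge L/R [240, 167] [299, 167] [242, 357] [297, 357] coltop far [268, 68] L [203, 130] R [333, 130]
```

View pics/w25.png

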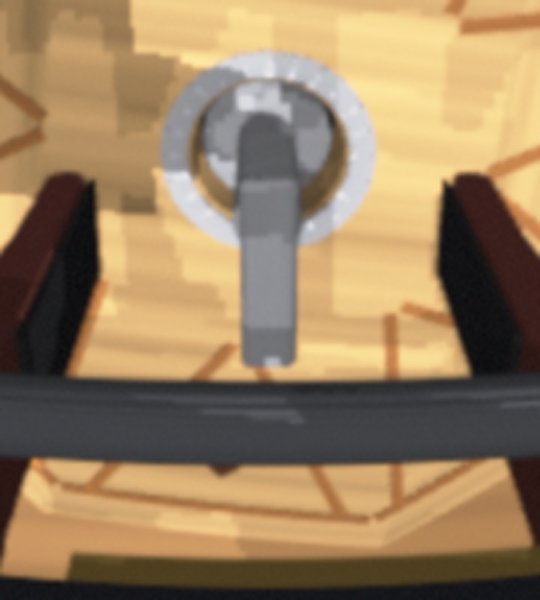

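Emit:
drive_tool(
  commands=[
    {"x": 0,"y": 0,"z": 0.05,"turn": 0},
    {"x": 0,"y": 0,"z": 0.15,"turn": 0},
    {"x": 0,"y": 0,"z": 0.3,"turn": 0},
    {"x": 0,"y": 0,"z": 0.45,"turn": 0},
    {"x": 0,"y": 0,"z": 0.6,"turn": 0},
    {"x": 0,"y": 0,"z": 0.7,"turn": 0},
    {"x": 0,"y": 0,"z": 0.7,"turn": 0},
    {"x": 0,"y": 0,"z": 0.7,"turn": 0},
    {"x": 0,"y": 0,"z": 0.7,"turn": 0},
    {"x": 0,"y": 0,"z": 0.7,"turn": 0},
  ],
  hand=-1,
)

```text
time: 49.6
ee_pos: [0.4919, 0.1574, 0.2332]
eef_rot: [0.712, 0.01, 0.702, -0.007]
ft_force: [-0.0, -0.4, -0.4]
width: 0.0877
```

```bash
python3 - <<'E'
from fit import *
o=get_obs();W=jaw(o);print(o["ee_pos"].tolist(),o["width"],o["ft_force"].round(1))
im=vision.read_camera("wrist");cv2.imwrite("pics/w26.png",cv2.resize(im[180:320,240:400],None,fx=4,fy=4,interpolation=cv2.INTER_CUBIC))
yj=W[:,1];n=W[:,2]*[1,1,0]
for dn in (36,40,43.5):
  B=np.array([.4915,.1577,.058-dn/1000])
  q=lambda z,x,y:((wproj(B+np.array([0,0,z/1000])+yj*x/1000+n*y/1000,o)-[240,180]+.5)*4).round().astype(int).tolist()
  print(dn,q(96,-5,-19),q(96,5,-19),q(96,-5,19),q(96,5,19),"col",q(26,0,-16),q(26,-16,0),q(26,16,0))
s=vision.read_camera("scene");cv2.imwrite("pics/s26.png",s);s0=cv2.imread("pics/scene0.png")
cv2.imwrite("pics/s26z.png",cv2.resize(s[150:210,350:415],None,fx=9,fy=9,interpolation=cv2.INTER_CUBIC))
for z in (0,40,86): pass
for dn in (36,40,43.5):
  P=np.array([.4915,.1577,.058-dn/1000+.096]);print(dn,[((proj("scene",P+d)-[350,150]+.5)*9).round(0).tolist() for d in (n*.019,-n*.019)])
for nm,(x0,y0,x1,y1) in dict(hammer=(275,205,330,275),pot=(430,225,460,258),chisel=(203,148,248,186)).items():
  print(nm,cv2.absdiff(s,s0)[y0:y1,x0:x1].max(),cv2.absdiff(s,s0)[y0:y1,x0:x1].mean())
E
```

```text
[0.49192371433056903, 0.1573670600758251, 0.23323308446877508] 0.08769350891407711 [-0.  -0.4 -0.4]
36 [295, 5] [339, 5] [296, 162] [338, 162] col [316, -37] [260, 18] [372, 18]
40 [295, 1] [339, 1] [296, 157] [338, 157] col [316, -39] [261, 15] [371, 15]
43.5 [295, -2] [338, -2] [296, 152] [337, 152] col [316, -42] [261, 12] [371, 13]
36 [[288.0, 262.0], [321.0, 194.0]]
40 [[287.0, 270.0], [320.0, 202.0]]
43.5 [[286.0, 277.0], [320.0, 209.0]]
hammer 17 2.8006060606060608
pot 41 7.542087542087542
chisel 77 3.3454191033138403
```

View pics/w26.png

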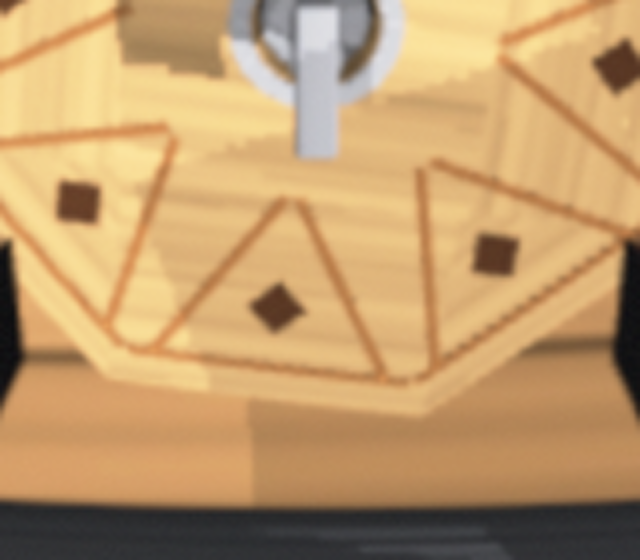

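View pics/s26.png

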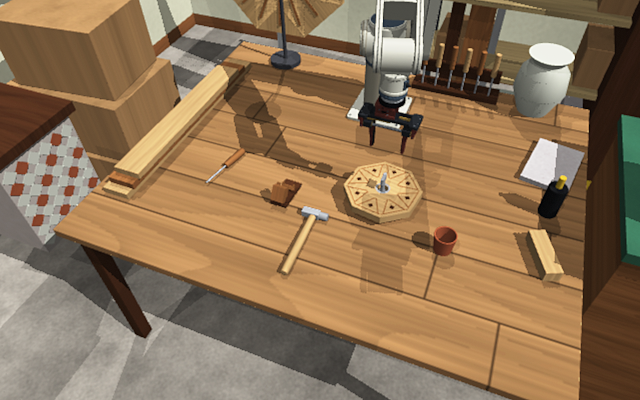

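View pics/s26z.png

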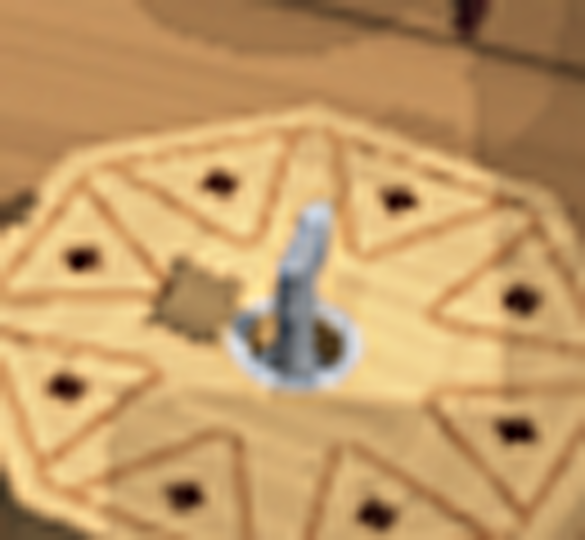

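```bash
python3 -c "
from workcell import job
print(job.job_done())"
```

```text
the job is handed in; nothing more can be done
None
```

The stud appears locked in the bush at the required depth, and I handed the job in at about 49.7 s of the 72 s allowed. The hand-in reports no verdict.

**What I did**
- **Standing it up:** I took the stud from the rest by its shaft and pivoted it towards upright against the table top's edge and then the bush bore. After I let go it leaned about 14°. I straightened it with a grip on the wing and released it, and it stood upright on the plate, about 38° off the slot.
- **Locking it:** I took it again by the wing and turned it 38° to the slot angle of about 88.7° I had measured looking down the bore. It entered the slot without resistance. I pressed it down, with the force reaching about 9 N near full depth, gave it 90° while holding it down with about 10–12 N, let the spring lift it 6 mm, released it and moved clear.

**Last checks**
- **Depth:** in both the wrist and scene views the wing sits where a foot depth of 40 mm puts it, rather than 36 or 43.5 mm.
- **Angle:** the total turn read 90.05°.
- **Bystanders:** the hammer, pot and chisel look unmoved in the scene picture. The pixel differences there (mean 3–8) I took to be shadows; I did not re-measure their positions.
- **Not checked:** I did not tug on the stud to test the lock.

**What disagreed**
- The first edge push left the stud about 20° off upright and slid it in the grip, so I repeated it.
- The first wing grip was too low, also catching the shaft (12.4 mm opening instead of 10), so I re-took it higher.
- The wrist and top cameras differed by about 2 mm on the bush position, so I used a value between them.

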